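Load the glaze-tile dryer, shut its lid and set the dial

ROBOT

A 6-joint arm with a two-finger parallel gripper is mounted at the origin on a cart in front of the work surface, level with it; the furniture and walls round the work are solid. World frame = base frame: x ahead of the robot, y to its left, z up, the work surface at z = 0. Lengths are in m, angles in rad, forces in N, time in s.
With the tool pointing down it reaches from about 0.325 to 0.775 m from the base axis. Payload 9.3 kg.
Tool frame: the origin (TCP) lies between the finger pads, 19 mm behind the fingertips; this is the grasp point; z points along the fingers, y is the direction in which the jaws open and shut (so a half turn about z gives the same grasp; the last joint's range is limited). The gripper opens to 85 mm and grips with 20 to 120 N. Pads are 22 mm wide; open, the fingers measure 114 mm over their backs; the gripper's body (76 mm by 85 mm) begins 54 mm behind the grasp point. The pads swing forward as they close: fully open they stand 13 mm farther back than shut.
Start: joints at [-1.489, 0.259, 0.021, 1.334, 0, 1.418], TCP at [0.128, -0.535, 0.25] pointing down, gripper open.
Joint ranges: [-3.04, 3.04], [-0.91, 1.82], [-1.04, 1.36], [-1.92, 1.95], [-1.52, 1.45], [-3.14, 3.14]. Speed limits (rad/s): [2.22, 2.22, 2.79, 3.14, 3.14, 3.14].

INTERFACE

Orientations are given as a unit quaternion [w, x, y, z].
In Python, from cell import r, eyes gives the robot as it stands.
- The arm moves only by the shell command python3 -m crank 'ROWS' [FORCE]. ROWS is JSON, a list of rows, each a list of 3 entries, a list of its own where there are three numbers: the shift along the world's x, y, z in cm, then the turn, a rotation vector about the world's x, y, z in degrees, then the finger opening in cm, from 0 to 8.54. In form: [[[x, y, z], [ax, ay, az], gripper], ...]. A call has 1 to 10 rows; each row shifts and turns the pose as measured when the row begins; what a row does not reach is not made up. A row lasts 1/10 s, in which the tool goes at most 50 mm and 8.59 degrees, less where a joint would pass 70% of its speed; a pose out of reach is approached as far as the arm can. A call is refused whole if a number of a shift passes 5 or a number of a turn 8.59, either way. A call with a gripper value outside its range is refused whole. The fingers move at their own pace and stop on an object; FORCE is the grip in N (left out, the last holds). Time passes only in rows, so rows that do not move let the fingers close. It gives the time, the measured TCP pose, the force and the opening at its end, in the units of the state.
- r.observe(): the state, without advancing time (a new reading comes with each control period).
- eyes.camera(name): name is "scene" or "side" or "wrist"; returns the picture (480x640x3 uint8, red, green, blue); there is no depth.
- eyes.camera_model(name): a dict with "camera_matrix" (3x3 intrinsics, pixels), "xyz" and "attitude" of the camera in the world. Camera axes: x right, y down, z forward; pixel columns grow to the right and rows downward; lengths in m; the calibration is good to about 2 mm. A picture is of the moment at which its call begins: read the wrist's pose just before it. camera_model takes no time and is no camera call; for the wrist camera it gives the pose at the moment of the call.
- r.job_done(): hands the job in, once; it reports no verdict.
The state is a dict: "time": time; "joints": joint angles; "qd": joint speeds; "effort": joint torques, N m; "ee_pos": TCP position; "tcp_rot": TCP orientation; "force": force on the tool from outside, world axes, zero at the start; "wrist_torque": the same for the moment, N m; "finger_gap": finger opening in m.
Only numpy, scipy, OpenCV 4.12 (cv2) and the standard library are available. Lean on these libraries where they do the work, as an engineer would, in place of code of your own. Each camera call takes 0.05 s, during which the arm holds its last target. There are 200 camera calls.

TASK

Load the tile dryer: lift its hinged lid gently, fully back onto its stop, then lay all the glaze test tiles from the brown paper flat in the tray, glazed face up, side by side and none on another. Then lower the lid gently until it is fully shut, without letting it slam, and last turn the dial until its white pointer stands at the red mark. Leave the jars, the tape and the mug where they are.

Things in the scene. Friction and masses are not known exactly. Their poses are not given: they have to be found in the camera images.
- dryer: Fixed tile dryer: white open tray 142 (x) x 332 (y) x 42 mm high, with a grey control pod 142 x 84 x 42 mm on its right (-y) end. Origin on the table under the tray's centre; x points away from the robot to the hinge, y left along the tray. Inside: x -65 to 65, y -160 to 160 mm, floor at z = 10 mm, rim at 42 mm, walls 6 mm.
- lid (a joint): Angle of the lid (white frame, clear window, 144 x 332 x 8 mm) hinged on the far rim: 0 = shut, grows as the front edge rises, stop at 1.8 rad (leaning back past upright). Begins 0 to 0.25. A stiff friction hinge (0.4 N m) keeps it wherever it is left; about 3 N at the handle moves it.
- lid_hinge (a point): Middle of the hinge axis of the lid; the axis runs along the dryer's y, at dryer x = 74 mm, z = 42 mm.
- lid_handle (a point): Middle of the lid's handle: round black bar 12 mm thick, 120 mm long along the dryer's y, on two arms, 48 mm clear of the lid's front edge, 192 mm from the hinge axis, in the lid's plane; free from above at every lid angle. Can be pinched with the tool pointing down all the way: the bar turns between the pads.
- dial (a joint): Angle of the black dial on the pod: 0 to 4.71 rad, grows clockwise seen from above; begins at 0 to 0.4; stays where it is left (friction 0.04 N m). At 0 its white pointer points halfway between the dryer's -x and +y.
- marker (a joint): Angle of the red mark on the dial's scale, on the same scale as dial: the pointer is at the mark when both are equal. 1.3 to 2.6 rad, differs each time; it cannot be touched.
- dial_grip (a point): On the dial's axis, 30 mm above the pod's top (dryer x 0, y -208, z 72 mm). The grip is a bar 46 long x 14 thick, from 8 to 38 mm above the pod's top, on a flat skirt 52 mm across and 8 mm high; the bar's long side lies along the pointer.
- pointer (a point): Point on the dial's pointer line, 32 mm from its axis, at the pod's top.
- red_mark (a point): Point on the red mark, 32 mm from the dial's axis; coincides with pointer when the dial is set.
- tile_1: Glaze test tile with blue glaze, 75 (x) x 40 (y) x 9 mm, 0.05 kg; origin at the centre of its underside, z out of the glazed face. Lies flat on the brown paper (as good as flush with the table) at the right; may be absent.
- tile_2: Glaze test tile with rust-brown glaze, 75 (x) x 40 (y) x 9 mm, 0.05 kg; origin at the centre of its underside, z out of the glazed face. Lies flat on the brown paper (as good as flush with the table) at the right; may be absent.
- tile_3: Glaze test tile with cream glaze, 75 (x) x 40 (y) x 9 mm, 0.05 kg; origin at the centre of its underside, z out of the glazed face. Lies flat on the brown paper (as good as flush with the table) at the right; may be absent.
- tile_4: Glaze test tile with dark green glaze, 75 (x) x 40 (y) x 9 mm, 0.05 kg; origin at the centre of its underside, z out of the glazed face. Lies flat on the brown paper (as good as flush with the table) at the right; may be absent.
- oxide_jar_1: Bystander: small jar with red cap, 45 mm across, 106 mm high, origin under its centre.
- oxide_jar_2: Bystander: small jar with yellow-brown cap, 42 mm across, 106 mm high, origin under its centre.
- tape: Bystander: roll of masking tape lying flat, 96 mm across, 25 mm high, origin under its centre.
- mug: Bystander: dotted mug, 82 x 114 x 91 mm, origin under its centre.
There are look-alikes about, which are no part of the job. What is shaped like the tile_1 but orange is not meant.

How it is judged:
On the way, in this order (a step that is already met when the one before it is completed fails the run):
1. the lid is lifted back onto its stop (value of joint lid above 1.7 rad), for 0.2 s.
2. with the lid open, every tile lies flat in the tray, none on another (value of joint lid above 1.2 rad and x of tile_1 in the frame of dryer between -0.06 and 0.06 m and y of tile_1 in the frame of dryer between -0.155 and 0.155 m and z of each of tile_1, tile_2, tile_3, tile_4 in the frame of dryer below 0.0145 m and angle between each of tile_1, tile_2, tile_3, tile_4's own z axis and vertical below 0.15 rad and x of tile_2 in the frame of dryer between -0.06 and 0.06 m and y of tile_2 in the frame of dryer between -0.155 and 0.155 m and x of tile_3 in the frame of dryer between -0.06 and 0.06 m and y of tile_3 in the frame of dryer between -0.155 and 0.155 m and x of tile_4 in the frame of dryer between -0.06 and 0.06 m and y of tile_4 in the frame of dryer between -0.155 and 0.155 m and linear speed of each of tile_1, tile_2, tile_3, tile_4 below 0.02 m/s), for 0.2 s.
3. the lid is shut over the tiles (value of joint lid below 0.05 rad and x of tile_1 in the frame of dryer between -0.06 and 0.06 m and y of tile_1 in the frame of dryer between -0.155 and 0.155 m and z of each of tile_1, tile_2, tile_3, tile_4 in the frame of dryer below 0.0145 m and angle between each of tile_1, tile_2, tile_3, tile_4's own z axis and vertical below 0.15 rad and x of tile_2 in the frame of dryer between -0.06 and 0.06 m and y of tile_2 in the frame of dryer between -0.155 and 0.155 m and x of tile_3 in the frame of dryer between -0.06 and 0.06 m and y of tile_3 in the frame of dryer between -0.155 and 0.155 m and x of tile_4 in the frame of dryer between -0.06 and 0.06 m and y of tile_4 in the frame of dryer between -0.155 and 0.155 m), for 0.2 s.
4. the dial's pointer stands at the red mark (value of joint lid below 0.05 rad and horizontal distance between pointer and red_mark below 0.005 m), for 0.2 s.
At the end, for the whole second after the job is handed in: Every tile lies flat in the tray, glazed face up and on the tray's floor (not on another tile), the lid is shut (within 0.05 rad), and the dial's pointer is within 5 mm of the red mark at 32 mm radius (about 0.15 rad) (all of step 4 and x of tile_1 in the frame of dryer between -0.06 and 0.06 m and y of tile_1 in the frame of dryer between -0.155 and 0.155 m and z of each of tile_1, tile_2, tile_3, tile_4 in the frame of dryer below 0.0145 m and angle between each of tile_1, tile_2, tile_3, tile_4's own z axis and vertical below 0.15 rad and x of tile_2 in the frame of dryer between -0.06 and 0.06 m and y of tile_2 in the frame of dryer between -0.155 and 0.155 m and x of tile_3 in the frame of dryer between -0.06 and 0.06 m and y of tile_3 in the frame of dryer between -0.155 and 0.155 m and x of tile_4 in the frame of dryer between -0.06 and 0.06 m and y of tile_4 in the frame of dryer between -0.155 and 0.155 m and linear speed of each of tile_1, tile_2, tile_3, tile_4 below 0.02 m/s and velocity of joint lid above -0.05 rad/s); the robot touches nothing.
It fails at once if the lid slams shut (faster than 1.5 rad/s, about 0.3 m/s at the handle, just before it is shut) (value of joint lid below 0.12 rad and velocity of joint lid below -1.5 rad/s).
It fails at once if the lid is flung against its open stop (faster than 1.5 rad/s) (value of joint lid above 1.7 rad and velocity of joint lid above 1.5 rad/s).
It fails at once if a jar, the tape or the mug is moved more than 30 mm or knocked over (distance of any of oxide_jar_1, oxide_jar_2, tape, mug from where it was at the start of the episode above 0.03 m or angle between any of oxide_jar_1, oxide_jar_2, tape, mug's own z axis and vertical above 0.5 rad).
Of tile_1, tile_2, tile_3, tile_4 only 3 to 4 are there at a start; the rules pass over those that are not, and their reading is None.
At some moment in a run one of tile_1, tile_2, tile_3, tile_4 may be knocked a few centimetres aside while the robot is not near it.
Once in a run the grip may slacken for a moment while it holds something.
It also fails if it takes over 210 s, if anything falls off the work surface, if the arm or the gripper's body presses on something with over 40 N, if the wrist force passes 120 N, or if a joint passes its speed limit or range.

## Working session

There is one attempt and no reset: what is moved stays moved. The work goes in short steps, Python scripts to look and compute and a shell command to move; the robot and the scene stay as the last step left them, time stands still between calls to the robot, and variables do not carry over. Pictures are saved under pics/ and viewed, about 12 in all and at most 16, crops included, and the job is handed in when it is done.

```bash
ls; mkdir -p pics
cat > h.py <<'E'
import numpy as np, cv2
from scipy.spatial.transform import Rotation as R
from cell import r, eyes
def snap(n,f=None):
    m=eyes.camera_model(n); im=np.array(eyes.camera(n))
    if f: cv2.imwrite('pics/'+f,im[:,:,::-1])
    return im,m
def rot(m):
    a=np.array(m['attitude'],float)
    return a if a.shape==(3,3) else R.from_quat(a[[1,2,3,0]]).as_matrix()
def ray(m,px,z):
    K=np.array(m['camera_matrix']);d=rot(m)@np.linalg.inv(K)@np.array([px[0],px[1],1.]);o=np.array(m['xyz'])
    return o+d*(z-o[2])/d[2]
def proj(m,p):
    K=np.array(m['camera_matrix']);c=K@(rot(m).T@(np.array(p)-np.array(m['xyz'])));return c[:2]/c[2]
E
python3 - <<'E'
from h import *
for n in ('scene','side','wrist'):
    im,m=snap(n,n+'0.png'); print(n,m)
print(r.observe())
E
```

```text
pics
scene {'camera_matrix': array([[620.8507081 ,   0.        , 315.8456823 ],
       [  0.        , 620.8507081 , 234.04131669],
       [  0.        ,   0.        ,   1.        ]]), 'xyz': array([0.02670998, 0.75217636, 1.45375957]), 'attitude': array([ 0.0892116 , -0.22191108,  0.91159423, -0.3343542 ])}
side {'camera_matrix': array([[564.90357932,   0.        , 311.2328867 ],
       [  0.        , 564.90357932, 243.61161523],
       [  0.        ,   0.        ,   1.        ]]), 'xyz': array([ 0.62733558, -1.26266541,  0.87941251]), 'attitude': array([-0.43695871,  0.89932239,  0.00756945, -0.01513403])}
wrist {'camera_matrix': array([[358.62473414,   0.        , 319.02796588],
       [  0.        , 358.62473414, 239.73095593],
       [  0.        ,   0.        ,   1.        ]]), 'xyz': array([ 0.20731664, -0.51639278,  0.37376708]), 'attitude': array([ 0.12656572,  0.77485705, -0.61109731, -0.10068638])}
{'time': 0.15, 'joints': array([-1.48856704e+00,  2.59050504e-01,  2.09215714e-02,  1.33366084e+00,
        8.48376178e-06,  1.41822101e+00]), 'qd': array([-1.27656786e-03, -1.35485475e-03,  3.01088477e-03, -1.15726761e-03,
       -1.98468636e-03, -6.85832494e-05]), 'effort': array([ 2.62811016e-03, -5.55972719e+01,  3.44661212e+01,  1.13224695e-02,
       -2.42650694e-04, -3.78813056e-06]), 'ee_pos': array([ 0.12795448, -0.53471617,  0.24950603]), 'tcp_rot': array([-4.96268221e-04,  9.93116140e-01,  1.17132768e-01,  2.17069570e-05]), 'force': array([0.23076535, 0.0414472 , 0.03237311]), 'wrist_torque': array([-0.00977388, -0.01265216, -0.01931969]), 'finger_gap': 0.08564680292663987}
```

View pics/scene0.png

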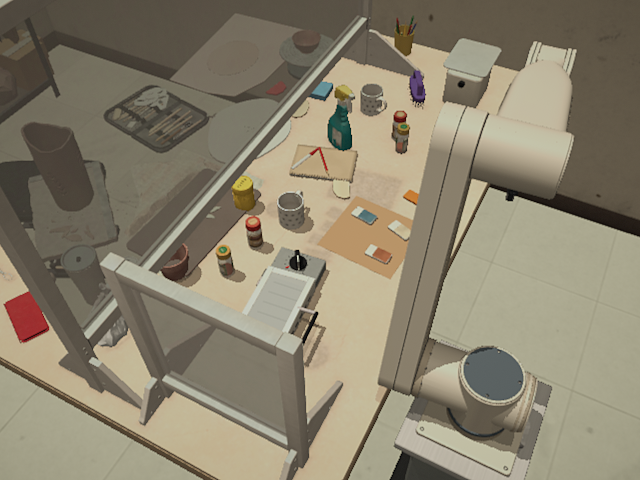

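View pics/side0.png

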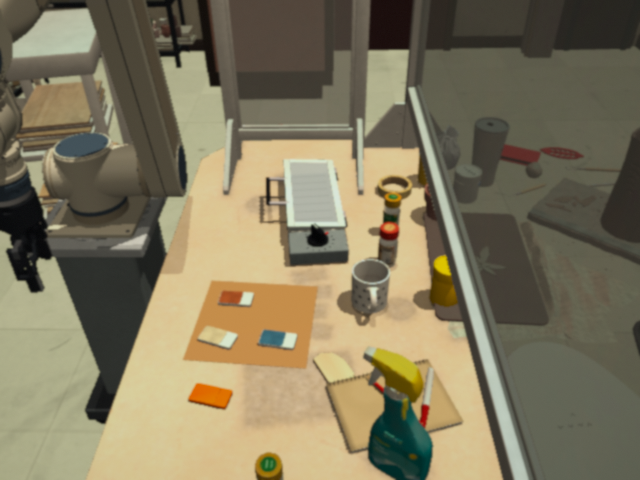

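The scene view shows the dryer at (290,290) with handle (312,325). In the side view the paper carries rust (237,298), cream (217,338) and blue (278,340) tiles. The look-alikes are the orange tile at (211,396), off the paper, and the cream blob at (333,367). There is no green tile on the paper. I'll check with close crops.

Run:
```python
from h import *
im=cv2.imread('pics/side0.png')
a=cv2.resize(im[150:270,240:360],(480,480),interpolation=cv2.INTER_CUBIC)
b=cv2.resize(im[275:415,180:325],(320,309),interpolation=cv2.INTER_CUBIC)
o=np.zeros((480,800,3),np.uint8);o[:,:480]=a;o[:309,480:]=b
cv2.imwrite('pics/crop1.png',o)
m=eyes.camera_model('side')
for n,p in dict(rust=(237,298),cream=(217,338),blue=(278,340),orange=(211,396)).items(): print(n,ray(m,p,.009).round(3))
for p in [(290,258),(347,260),(289,232),(346,236)]: print('pod',p,ray(m,p,.042).round(3))
for p in [(267,178),(267,206)]: print('handle',p,ray(m,p,.05).round(3))
```

```text
rust [ 0.419 -0.352  0.009]
cream [ 0.393 -0.471  0.009]
blue [ 0.52  -0.476  0.009]
orange [ 0.405 -0.615  0.009]
pod (290, 258) [ 0.533 -0.252  0.042]
pod (347, 260) [ 0.666 -0.259  0.042]
pod (289, 232) [ 0.525 -0.151  0.042]
pod (346, 236) [ 0.665 -0.167  0.042]
handle (267, 178) [0.45  0.089 0.05 ]
handle (267, 206) [ 0.462 -0.049  0.05 ]
```

View pics/crop1.png

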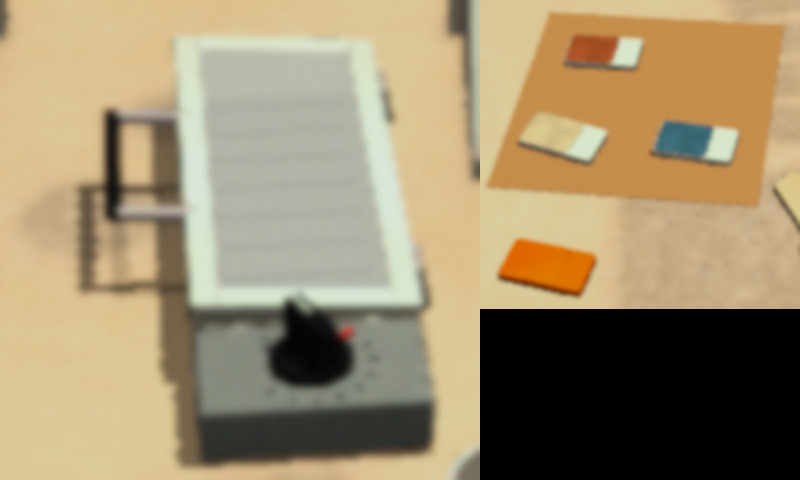

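Run:
```python
from h import *
m=eyes.camera_model('side')
f=lambda x,y:(240+x/4,150+y/4)
A=ray(m,f(200,415),.042);B=ray(m,f(432,400),.042);C=ray(m,f(195,318),.042)
print(A,B,np.linalg.norm(A-B),C)
yaw=np.arctan2(*(B-A)[[1,0]]);print('yaw',np.degrees(yaw))
for z in (.05,.07,.09,.11): print(z,ray(m,f(110,112),z).round(3),ray(m,f(113,214),z).round(3))
im=cv2.imread('pics/scene0.png')
cv2.imwrite('pics/crop2.png',cv2.resize(im[240:345,235:340],(588,588),interpolation=cv2.INTER_CUBIC))
```

```text
[ 0.53258875 -0.2360183   0.042     ] [ 0.66896822 -0.22179783  0.042     ] 0.1371188569170731 [ 0.52410312 -0.14080809  0.042     ]
yaw 5.952796541173351
0.05 [0.451 0.089 0.05 ] [ 0.465 -0.038  0.05 ]
0.07 [0.456 0.057 0.07 ] [ 0.469 -0.067  0.07 ]
0.09 [0.46  0.024 0.09 ] [ 0.472 -0.097  0.09 ]
0.11 [ 0.464 -0.008  0.11 ] [ 0.476 -0.126  0.11 ]
```

View pics/crop2.png

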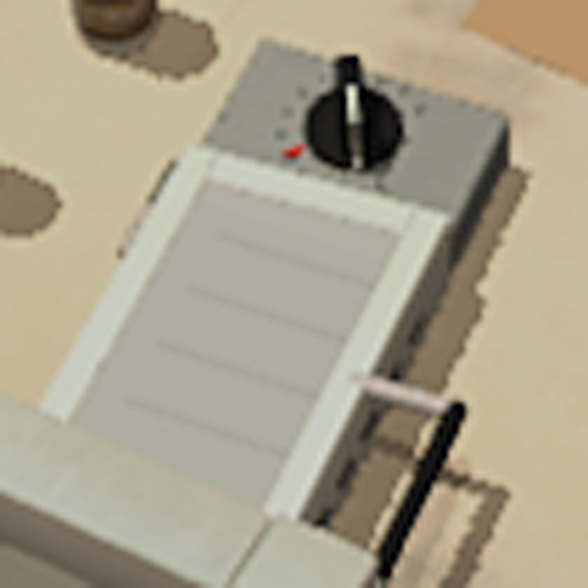

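Run:
```python
from h import *
m=eyes.camera_model('scene');s=eyes.camera_model('side')
g=lambda x,y:(235+x/5.6,240+y/5.6)
f=lambda x,y:(240+x/4,150+y/4)
A=ray(m,g(508,118),.042);B=ray(m,g(265,42),.042);print(A,B,np.linalg.norm(A-B),np.degrees(np.arctan2(*(B-A)[[1,0]])))
def tri(a,b):
    M=[];v=[]
    for mm,p in((m,a),(s,b)):
        o=np.array(mm['xyz']);d=ray(mm,p,0)-o;d/=np.linalg.norm(d);P=np.eye(3)-np.outer(d,d);M.append(P);v.append(P@o)
    return np.linalg.solve(sum(M),sum(v))
print('handle -y end',tri(g(458,408),f(114,216)))
print('pod corners',tri(g(508,118),f(200,413)),tri(g(265,42),f(432,400)))
print('dial top tip?',tri(g(348,62),f(297,297)))
for p in [(290,152)]: print('mark',ray(m,g(*p),.042), ray(s,f(346,333),.042))
print('dial',ray(m,g(354,130),.05))
```

```text
[ 0.53121064 -0.22812808  0.042     ] [ 0.66779548 -0.21520678  0.042     ] 0.13719467528420515 5.404255112406658
handle -y end [ 0.46707023 -0.0507048   0.05734684]
pod corners [ 0.5322224  -0.23029688  0.03889196] [ 0.66923006 -0.21752946  0.03860998]
dial top tip? [ 0.59459299 -0.18725924  0.09433519]
mark [ 0.62042913 -0.15788839  0.042     ] [ 0.61785993 -0.15626497  0.042     ]
dial [ 0.59486634 -0.17992304  0.05      ]
```

```bash
python3 -m crank '[[[2.4,3.9,0],[0,0,8.2],5],[[2.4,3.9,0],[0,0,8.2],5],[[2.4,3.9,0],[0,0,8.2],5],[[2.4,3.9,0],[0,0,8.2],5],[[2.4,3.9,0],[0,0,8.2],5],[[2.4,3.9,0],[0,0,8.2],5],[[2.4,3.9,0],[0,0,8.2],5],[[2.4,3.9,0],[0,0,8.2],5],[[2.4,3.9,0],[0,0,8.2],5],[[2.4,3.9,0],[0,0,8.2],5]]'
cat >> h.py <<'E'
def st():
    o=r.observe();q=o['tcp_rot'];M=R.from_quat(np.array(q)[[1,2,3,0]]).as_matrix()
    print('t',round(o['time'],2),'tcp',(o['ee_pos']*100).round(2),'xang',np.degrees(np.arctan2(M[1,0],M[0,0])).round(1),'z',M[:,2].round(3),'gap',round(o['finger_gap']*100,2),'F',np.array(o['force']).round(1),'q6',o['joints'][[0,5]].round(2))
E
python3 -c "from h import *;st()"
```

```text
time: 1.15
ee_pos: [0.3699, -0.1331, 0.2461]
tcp_rot: [-0.001, 0.656, 0.755, -0.001]
force: [0.4, -1.7, -0.1]
finger_gap: 0.0501
t 1.15 tcp [ 36.99 -13.31  24.61] xang 98.0 z [-0.003  0.    -1.   ] gap 5.01 F [ 0.4 -1.7 -0.1] q6 [-0.56  0.87]
```

```bash
python3 -m crank '[[[2.3,3.5,0],[0,0,-2.4],5],[[2.3,3.5,0],[0,0,0],5],[[2.3,3.5,0],[0,0,0],5],[[2.2,3.5,0],[0,0,0],5],[[0,0,0],[0,0,0],5],[[0,0,0],[0,0,0],5]]' >/dev/null
python3 - <<'E'
from h import *
im,m=snap('wrist','w1.png');st();print(m['xyz'])
for n,p in dict(hm=(.461,.009,.057),org=(.576,.024,.042)).items(): print(n,proj(m,p))
E
```

```text
t 1.8 tcp [46.45  1.9  24.55] xang 96.3 z [-0.003  0.001 -1.   ] gap 4.99 F [-0.3  0.7  1.1] q6 [-0.14  1.32]
[0.45528262 0.10027215 0.36988793]
hm [315.17191182 225.40713749]
org [438.07247198 218.92267711]
```

View pics/w1.png

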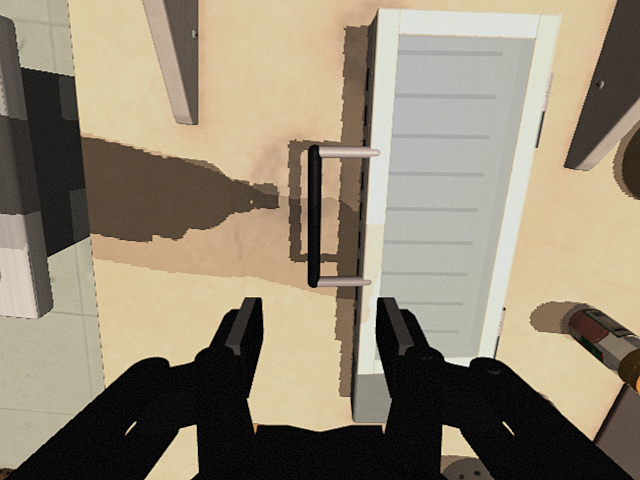

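The handle runs from (314,148) to (313,285), with its middle at about (314,216). It is at z≈0.056, so the lid sits nearly shut.

```bash
python3 -m crank '[[[-0.4,-0.2,-4],[0,0,0],4],[[0,0,-4],[0,0,0],4],[[0,0,-4],[0,0,0],4],[[0,0,-4],[0,0,0],4],[[0,0,-2.0],[0,0,0],4],[[0,0,0],[0,0,0],4],[[0,0,0],[0,0,0],4]]' 40 >/dev/null; python3 -c "
from h import *
st();snap('wrist','w2.png')"
```

```text
t 2.5 tcp [45.73  0.94  6.23] xang 95.6 z [ 0.002 -0.001 -1.   ] gap 4.0 F [ 0.8 -0.3  0.3] q6 [-0.16  1.31]
```

View pics/w2.png

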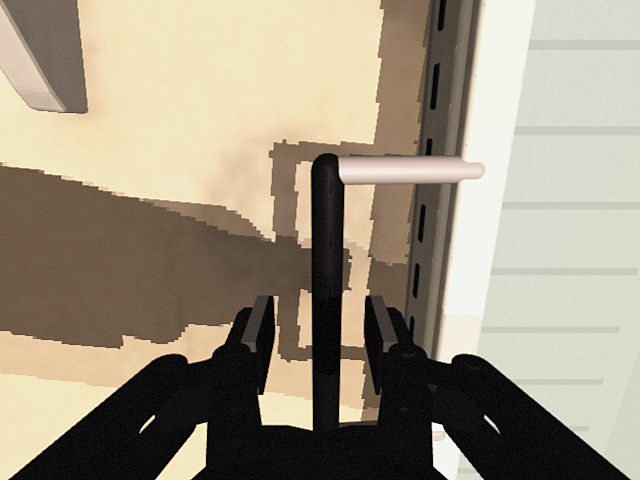

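The bar lies between the pads. I'll close on it and work out the arc.

```bash
python3 -m crank '[[[0,0,-0.5],[0,0,0],4],[[0,0,0],[0,0,0],0],[[0,0,0],[0,0,0],0],[[0,0,0],[0,0,0],0],[[0,0,0],[0,0,0],0],[[0,0,0],[0,0,0],0]]' 50 >/dev/null
cat >> h.py <<'E'
U=np.array([.994,.105])
def arc(th,n,d):
    for i in range(n):
        a=th+i*d;b=a+d;s=.192*(np.cos(a)-np.cos(b))*100
        print(i,round(b,2),(s*U).round(2),round(19.2*(np.sin(b)-np.sin(a)),2))
E
python3 -c "
from h import *
st();arc(.07,30,.06)"
```

```text
t 3.15 tcp [46.03  0.86  6.1 ] xang 95.6 z [ 0.01  -0.002 -1.   ] gap 0.98 F [ 0.7 -0.5 -3.8] q6 [-0.16  1.31]
0 0.13 [0.11 0.01] 1.15
1 0.19 [0.18 0.02] 1.14
2 0.25 [0.25 0.03] 1.12
3 0.31 [0.32 0.03] 1.11
4 0.37 [0.38 0.04] 1.09
5 0.43 [0.45 0.05] 1.06
6 0.49 [0.51 0.05] 1.03
7 0.55 [0.57 0.06] 1.0
8 0.61 [0.63 0.07] 0.96
9 0.67 [0.68 0.07] 0.92
10 0.73 [0.74 0.08] 0.88
11 0.79 [0.79 0.08] 0.83
12 0.85 [0.84 0.09] 0.79
13 0.91 [0.88 0.09] 0.73
14 0.97 [0.92 0.1 ] 0.68
15 1.03 [0.96 0.1 ] 0.62
16 1.09 [1.   0.11] 0.56
17 1.15 [1.03 0.11] 0.5
18 1.21 [1.06 0.11] 0.44
19 1.27 [1.08 0.11] 0.37
20 1.33 [1.1  0.12] 0.31
21 1.39 [1.12 0.12] 0.24
22 1.45 [1.13 0.12] 0.17
23 1.51 [1.14 0.12] 0.1
24 1.57 [1.14 0.12] 0.04
25 1.63 [1.14 0.12] -0.03
26 1.69 [1.14 0.12] -0.1
27 1.75 [1.13 0.12] -0.17
28 1.81 [1.12 0.12] -0.24
29 1.87 [1.1  0.12] -0.31
```

```bash
python3 -m crank '[[[0.1,0,1.15],[0,0,0],0],[[0.2,0,1.15],[0,0,0],0],[[0.25,0,1.1],[0,0,0],0],[[0.3,0,1.1],[0,0,0],0],[[0.4,0,1.1],[0,0,0],0],[[0.45,0,1.05],[0,0,0],0],[[0,0,0],[0,0,0],0]]' 60 >/dev/null;python3 -c "
from h import *
st();snap('wrist','w3.png');snap('side','s3.png')"
```

```text
t 3.85 tcp [47.85  1.04 12.87] xang 95.7 z [ 0.01   0.001 -1.   ] gap 0.99 F [-1.2 -0.8  2. ] q6 [-0.16  1.32]
```

```bash
python3 -m crank '[[[0.5,0.05,1.05],[0,0,0],0],[[0.55,0.05,1.0],[0,0,0],0],[[0.6,0.05,0.95],[0,0,0],0],[[0.7,0.05,0.9],[0,0,0],0],[[0.75,0.1,0.9],[0,0,0],0],[[0.8,0.1,0.85],[0,0,0],0],[[0.85,0.1,0.8],[0,0,0],0],[[0.9,0.1,0.75],[0,0,0],0],[[0.9,0.1,0.7],[0,0,0],0],[[0,0,0],[0,0,0],0]]' >/dev/null;python3 -c "
from h import *
st()
o=r.observe()['ee_pos']; print('th',np.arctan2(o[2]-.045,(np.array([.651,.032])-o[:2])@U))"
```

```text
t 4.95 tcp [54.1   1.65 20.51] xang 95.6 z [-0.01  -0.001 -1.   ] gap 0.98 F [1.  0.4 0.2] q6 [-0.12  1.35]
th 0.9647214416891707
```

```bash
python3 -m crank '[[[0.95,0.1,0.65],[0,0,0],0],[[1.0,0.1,0.6],[0,0,0],0],[[1.0,0.1,0.55],[0,0,0],0],[[1.05,0.1,0.45],[0,0,0],0],[[1.05,0.1,0.4],[0,0,0],0],[[1.1,0.1,0.35],[0,0,0],0],[[1.1,0.1,0.25],[0,0,0],0],[[1.1,0.1,0.2],[0,0,0],0],[[0,0,0],[0,0,0],0]]' >/dev/null;python3 -c "
from h import *
st()
o=r.observe()['ee_pos']; print('th',np.arctan2(o[2]-.045,(np.array([.651,.032])-o[:2])@U))"
```

```text
t 5.85 tcp [61.51  2.37 23.87] xang 95.6 z [-0.034 -0.004 -0.999] gap 0.93 F [ 1.5  0.5 -2.8] q6 [-0.09  1.38]
th 1.3841979210070408
```

```bash
python3 -m crank '[[[1.1,0.1,0.2],[0,-0.5,0],0],[[1.1,0.1,0.15],[0,-0.5,0],0],[[1.15,0.1,0.05],[0,-0.5,0],0],[[1.15,0.1,0],[0,-0.5,0],0],[[1.0,0.1,-0.05],[0,0,0],0],[[0.9,0.1,-0.1],[0,0,0],0],[[0.8,0.1,-0.1],[0,0,0],0],[[0.5,0,-0.1],[0,0,0],0],[[0.5,0,-0.1],[0,0,0],0]]' >/dev/null;python3 -c "
from h import *
st()
o=r.observe()['ee_pos']; print('th',np.arctan2(o[2]-.045,(np.array([.651,.032])-o[:2])@U))
snap('side','s4.png')"
```

```text
t 6.75 tcp [69.87  3.19 23.88] xang 95.6 z [-0.002 -0.004 -1.   ] gap 0.96 F [-40.5  -0.2  22.9] q6 [-0.07  1.4 ]
th 1.8104430589525389
```

The lid is on its stop (force −40 N at 1.81 rad). I'll ease off, release and back up.

```bash
python3 -m crank '[[[-0.15,0,0],[0,0,0],0],[[0,0,0],[0,0,0],0],[[0,0,0],[0,0,0],4],[[0,0,0],[0,0,0],4],[[0,0,0],[0,0,0],4],[[0,0,3],[0,0,0],4],[[0,0,4],[0,0,0],4],[[-4,0,4],[0,0,0],4],[[-4,-2,1],[0,0,0],8]]' >/dev/null;python3 -c "
from h import *
st()
im,m=snap('side','s5.png'); cv2.imwrite('pics/s5c.png',cv2.resize(im[100:420,150:450,::-1],(600,640)[:1]+(600,)))"
```

```text
t 7.7 tcp [62.49  1.23 35.06] xang 95.7 z [-0.008 -0.003 -1.   ] gap 5.31 F [ 0.1 -1.   1. ] q6 [-0.11  1.36]
```

View pics/s5c.png

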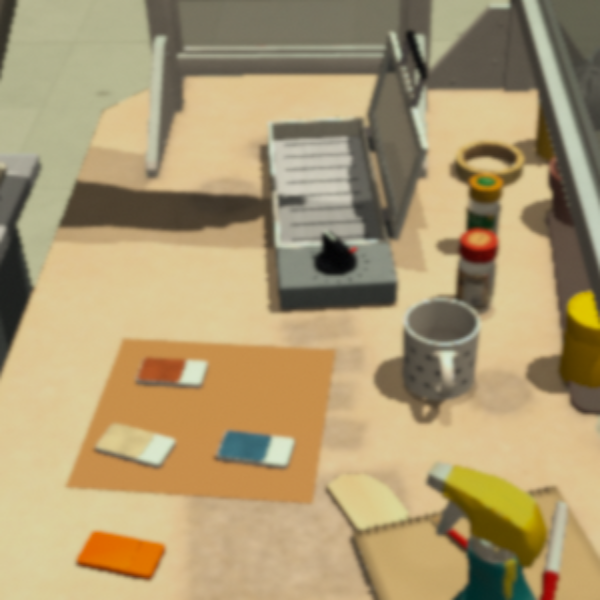

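Lid is open (leaning back, handle at (415,55)); rust, cream and blue tiles are undisturbed at (172,372), (135,444) and (255,449) in this crop. I'll go over them next.

```bash
python3 -m crank '[[[-1,-4,-0.5],[0,0,8.2],8],[[-1,-4,-0.5],[0,0,8.2],8],[[-1,-4,-0.5],[0,0,8.2],8],[[-1,-4,-0.5],[0,0,8.2],8],[[-1,-4,-0.5],[0,0,8.2],8],[[-1,-4,-0.5],[0,0,8.2],8],[[-1,-4,-0.5],[0,0,8.2],8],[[-1,-4,-0.5],[0,0,8.2],8],[[-1,-4,-0.5],[0,0,8.2],8],[[-1,-4,-0.5],[0,0,8.2],8]]' >/dev/null; python3 -m crank '[[[0,-1.5,-0.5],[0,0,4],8],[[0,-1.5,0],[0,0,0],8],[[0,0,0],[0,0,0],8],[[0,0,0],[0,0,0],8]]' >/dev/null
cat > tiles.py <<'E'
from h import *
import sys
def find(im,m,debug=False):
    h=cv2.cvtColor(im,cv2.COLOR_RGB2HSV)
    # non-paper blobs inside the paper region: paper = orange-brown
    P=cv2.inRange(h,(8,90,60),(18,190,255))
    return h,P
im,m=snap('wrist',sys.argv[1]);st()
for n,p in dict(rust=(.419,-.352,.009),cream=(.393,-.471,.009),blue=(.52,-.476,.009)).items():
    u=proj(m,p).round().astype(int);print(n,u,cv2.cvtColor(im[u[1]:u[1]+1,u[0]:u[0]+1],cv2.COLOR_RGB2HSV)[0,0])
E
python3 tiles.py w4.png
```

```text
t 9.2 tcp [ 51.04 -43.85  29.73] xang -175.1 z [ 0.011 -0.003 -1.   ] gap 8.0 F [-0.9  0.6 -0.5] q6 [-0.84 -0.92]
rust [407 115] [  9 171 136]
cream [300  79] [ 21  92 111]
blue [288 197] [94 94 87]
```

View pics/w4.png

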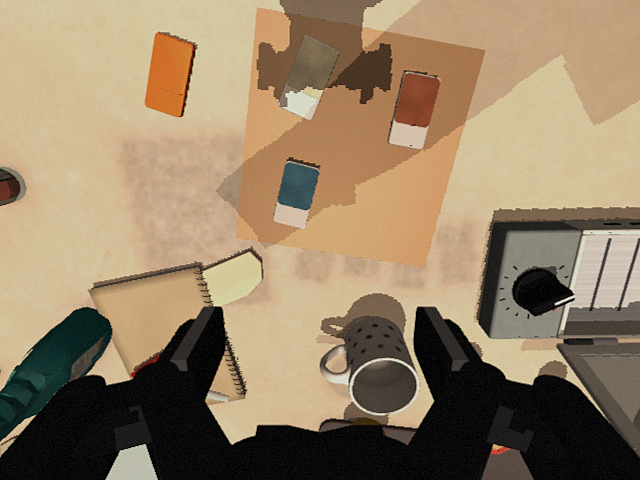

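The wrist view shows rust centred at about (414,110), blue (297,193) and cream (311,78, in the gripper's shadow). The orange decoy is off the paper at (171,75), and the mug is at (370,365).

Run:
```python
from h import *
m=eyes.camera_model('wrist')
for n,(a,b) in dict(rust=((421,74),(406,148)),blue=((303,162),(291,225)),cream=((326,42),(295,113))).items():
    A=ray(m,a,.009);B=ray(m,b,.009);print(n,((A+B)/2*100).round(1),'len',np.linalg.norm(A-B).round(3),'axis',np.degrees(np.arctan2(*(B-A)[[1,0]])).round(1))
print('mug',ray(m,(384,385),.091),ray(eyes.camera_model('side'),(370,283),.07))
print('dial',ray(m,(540,292),.05),'yaw',[ray(m,p,.042).round(3) for p in((497,222),(491,334))])
```

```text
rust [ 41.6 -34.6   0.9] len 0.076 axis -2.4
blue [ 51.6 -46.6   0.9] len 0.076 axis -6.9
cream [ 39.2 -46.    0.9] len 0.076 axis -21.0
mug [ 0.70868478 -0.34900816  0.091     ] [ 0.71151443 -0.36834572  0.07      ]
dial [ 0.59701852 -0.17745686  0.05      ] yaw [array([ 0.521, -0.243,  0.042]), array([ 0.662, -0.215,  0.042])]
```

```bash
python3 -m crank '[[[-3.1,3.1,-4],[0,0,-3.5],6],[[-3.1,3.1,-4],[0,0,-3.5],6],[[-3.1,3.1,-4],[0,0,0],6],[[0,0,-4.5],[0,0,0],6],[[0,0,-4.5],[0,0,0],6],[[0,0,-3],[0,0,0],6],[[0,0,0],[0,0,0],6],[[0,0,0],[0,0,0],6]]' >/dev/null;  python3 -c "
from h import *
st()
snap('wrist','w5.png')"
```

```text
t 10.0 tcp [ 42.94 -34.81   7.33] xang 178.0 z [ 0.022 -0.016 -1.   ] gap 6.02 F [ 0.8 -0.7  0.1] q6 [-0.84 -0.8 ]
```

View pics/w5.png

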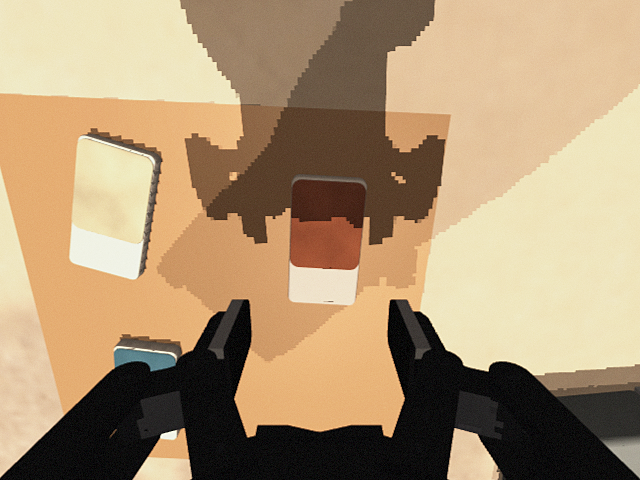

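Run:
```python
from h import *
m=eyes.camera_model('wrist')
for n,(a,b) in dict(rust=((329,182),(323,302)),cream=((120,145),(105,269))).items():
    A=ray(m,a,.009);B=ray(m,b,.009);print(n,((A+B)/2*100).round(1),'len',np.linalg.norm(A-B).round(3),'axis',np.degrees(np.arctan2(*(B-A)[[1,0]])).round(1))
```

```text
rust [ 41.5 -34.6   0.9] len 0.071 axis -4.3
cream [ 39.2 -46.1   0.9] len 0.073 axis -19.5
```

Shift (−1.4, +0.2), then straighten the tilt, descend and grip.

```bash
python3 -m crank '[[[-1.4,0.2,-2.5],[-0.9,1.2,-1.5],6],[[0,0,-2.2],[0,0,0],6],[[0,0,-0.8],[0,0,0],6],[[0,0,0],[0,0,0],6]]' >/dev/null; python3 -c "from h import *;st()"
```

```text
t 10.45 tcp [ 41.94 -34.96   2.52] xang 176.6 z [ 0.009 -0.043 -0.999] gap 5.98 F [ 0.7 -0.2 -0.2] q6 [-0.84 -0.78]
```

```bash
python3 -m crank '[[[-0.3,0.3,-0.3],[2.4,0.5,0],6],[[0,0,-0.4],[0,0,0],6],[[0,0,0],[0,0,0],6]]' >/dev/null; python3 -c "from h import *;st()"; python3 -m crank '[[[0,0,0],[0,0,0],3],[[0,0,0],[0,0,0],3],[[0,0,0],[0,0,0],3],[[0,0,0],[0,0,0],3],[[0,0,0],[0,0,0],3]]' 50 >/dev/null; python3 -c "from h import *;st()"
```

```text
t 10.75 tcp [ 41.86 -34.86   2.22] xang 176.6 z [ 0.004 -0.005 -1.   ] gap 6.02 F [-0.1  0.8  0. ] q6 [-0.85 -0.79]
t 11.25 tcp [ 41.96 -34.92   2.45] xang 176.6 z [ 0.007 -0.01  -1.   ] gap 3.71 F [ 0.5 -0.1 -0.7] q6 [-0.85 -0.79]
```

```bash
python3 -m crank '[[[0,0,3],[0,0,0],3],[[0,0,4],[0,0,0],3],[[0,0,4],[0,0,0],3],[[1,3.5,3],[0,0,3],3],[[1.2,4,1],[0,0,3],3],[[1.2,4,0],[0,0,3],3],[[1.2,4,0],[0,0,0],3],[[1.2,4,0],[0,0,0],3],[[1.2,4,0],[0,0,0],3],[[1.2,4,0],[0,0,0],3]]' >/dev/null; python3 -c "from h import *;st()"; python3 -m crank '[[[1.2,4,0],[0,0,0],3],[[1.2,4,0],[0,0,0],3],[[1.2,4,0],[0,0,0],3],[[1.2,4,0],[0,0,0],3],[[0.5,3,0],[0,0,0],3],[[0,0,0],[0,0,0],3]]' >/dev/null; python3 -c "from h import *;st();snap('wrist','w6.png')"
```

```text
t 12.25 tcp [50.12 -6.8  17.99] xang -174.5 z [ 0.009 -0.009 -1.   ] gap 3.74 F [ 0.6 -1.6  0. ] q6 [-0.3  -0.39]
t 12.85 tcp [55.53 13.52 17.94] xang -174.3 z [ 0.009 -0.009 -1.   ] gap 3.73 F [-0.2 -0.  -1.4] q6 [ 0.1 -0. ]
```

View pics/w6.png

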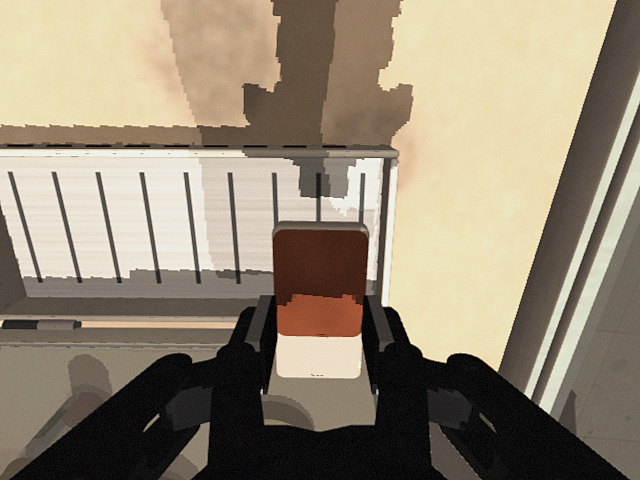

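The tile is held square to the tray. The tray's front-left rim corner is at about (397,151).

Run:
```python
from h import *
m=eyes.camera_model('wrist')
A=ray(m,(397,151),.042);B=ray(m,(5,149),.042);d=(A-B)/np.linalg.norm(A-B);yaw=np.arctan2(-d[0],d[1]);print(A,np.degrees(yaw))
for yw in (yaw,.105):
    c,s=np.cos(yw),np.sin(yw);print('O',A[:2]-np.array([[c,-s],[s,c]])@[-.071,.166])
```

```text
[0.48990849 0.18082941 0.042     ] 5.486430109340442
O [0.57645449 0.02237819]
O [0.57791545 0.02318496]
```

```bash
python3 -m crank '[[[0.1,-1.9,-4],[0,0,0],3],[[0,0,-4],[0,0,0],3],[[0,0,-3],[0,0,0],3],[[0,0,-1.5],[0.5,0.5,0],3],[[0,0,-0.7],[0,0,0],3],[[0,0,-0.3],[0,0,0],3],[[0,0,0],[0,0,0],3]]' >/dev/null; python3 -c "from h import *;st()"
```

```text
t 13.6 tcp [55.68 11.03  4.28] xang -174.4 z [ 0.005 -0.001 -1.   ] gap 3.72 F [-0.3 -0.9  0.1] q6 [ 0.05 -0.05]
```

```bash
python3 -m crank '[[[0,0,-0.5],[0,0,0],3],[[0,0,-0.3],[0,0,0],3],[[0,0,0],[0,0,0],3]]' >/dev/null; python3 -c "from h import *;st()"; python3 -m crank '[[[0,0,0],[0,0,0],5.5],[[0,0,0],[0,0,0],5.5],[[0,0,0],[0,0,0],5.5],[[0,0,3],[0,0,0],5.5],[[0,0,4],[0,0,0],5.5],[[0,0,4],[0,0,0],6],[[0,-3,4],[0,0,0],6],[[0,-3,1],[0,0,0],6]]' >/dev/null; python3 -c "from h import *;st();snap('wrist','w7.png')"
```

```text
t 13.9 tcp [55.85 11.04  3.7 ] xang -174.4 z [ 0.01  -0.001 -1.   ] gap 3.75 F [ 0.  -0.5 -0.2] q6 [ 0.05 -0.05]
t 14.7 tcp [55.62  5.26 20.12] xang -174.1 z [ 0.006 -0.001 -1.   ] gap 6.01 F [ 0.6  0.2 -0.6] q6 [-0.06 -0.16]
```

View pics/w7.png

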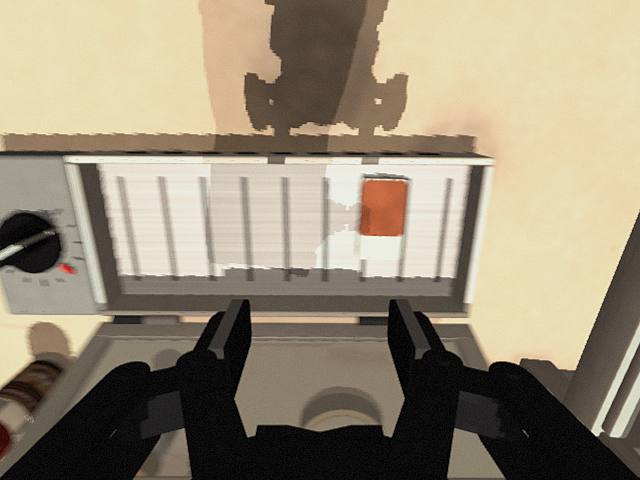

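Rust lies flat in the tray's left part at (384,218). The dial's pointer line runs (0,258)–(58,230), and the red mark is at (67,268). Next is cream.

```bash
python3 - <<'E'
from h import *
m=eyes.camera_model('wrist')
a=ray(m,(2,257),.080);b=ray(m,(58,230),.08);c=ray(m,(67,268),.042)
D=np.array([.577,.023])+np.array([[.994,-.1],[.1,.994]])@[0,-.208];print('D',D,a,b,c)
ang=lambda v:np.degrees(np.arctan2(v[1],v[0]))
print('pointer world',ang((b-a)[:2]),'mark',ang(c[:2]-D),np.linalg.norm(c[:2]-D))
E
python3 -m crank '[[[-1.2,-4,0],[0,0,-2.6],6],[[-1.2,-4,0],[0,0,-2.6],6],[[-1.2,-4,0],[0,0,-2.6],6],[[-1.2,-4,0],[0,0,-2.6],6],[[-1.2,-4,0],[0,0,-2.6],6],[[-1.2,-4,0],[0,0,-2.6],6],[[-1.2,-4,0],[0,0,-2.6],6],[[-1.2,-4,0],[0,0,-2.6],6],[[-1.2,-4,0],[0,0,-2.6],6],[[-1.2,-4,0],[0,0,-2.6],6]]' >/dev/null;  python3 -c "from h import *;st()"
```

```text
D [ 0.5978   -0.183752] [ 0.59423511 -0.18288784  0.08      ] [ 0.56880198 -0.13892547  0.08      ] [ 0.61771711 -0.1636582   0.042     ]
pointer world 120.05026383969509 mark 45.25300802061438 0.02829226317630696
t 15.75 tcp [ 43.11 -36.13  20.21] xang 159.1 z [ 0.009 -0.007 -1.   ] gap 5.98 F [ 0.2 -0.2  1. ] q6 [-0.85 -0.48]
```

```bash
python3 -m crank '[[[-1.2,-3.4,-3],[0,0,0],6],[[-1.2,-3.4,-4],[0,0,0],6],[[-0.8,-2.6,-4],[0,0,0],6],[[0,0,0],[0,0,0],6]]' >/dev/null
cat > seg.py <<'E'
from h import *
import sys
def run(f,guess,thr=115):
    im,m=snap('wrist',f);st()
    h=cv2.cvtColor(im,cv2.COLOR_RGB2HSV)
    u=proj(m,(*guess,.009))
    p=h[...,1]<thr if thr>0 else ~((h[...,0]>=8)&(h[...,0]<=17)&(h[...,1]>100)&(h[...,1]<215))
    p=cv2.morphologyEx(p.astype(np.uint8),cv2.MORPH_OPEN,np.ones((5,5)))
    n,l,s,c=cv2.connectedComponentsWithStats(p)
    k=l[int(u[1]),int(u[0])]
    cs,_=cv2.findContours((l==k).astype(np.uint8),cv2.RETR_EXTERNAL,cv2.CHAIN_APPROX_NONE)
    g=np.array([ray(m,q,.009)[:2]*100 for q in max(cs,key=len)[:,0]],np.float32)
    print('pred px',u.round(),'comp',k,s[k],'rect cm',cv2.minAreaRect(g))
if __name__=='__main__': run(sys.argv[1],(float(sys.argv[2]),float(sys.argv[3])),int(sys.argv[4]))
E
python3 seg.py w8.png .392 -.461 115
```

```text
t 16.2 tcp [ 39.76 -46.07   9.42] xang 158.7 z [ 0.013 -0.013 -1.   ] gap 6.01 F [0.1 0.2 0.1] q6 [-1.   -0.63]
pred px [319. 251.] comp 2 [ 281  189   69  118 7554] rect cm ((39.17918395996094, -46.2304573059082), (4.005556106567383, 7.68120813369751), 70.58221435546875)
```

```bash
python3 -m crank '[[[-0.5,0,-3.5],[0.7,0.7,1.5],6],[[0,0,-2.5],[0,0,0],6],[[0,0,-0.9],[0,0,0],6],[[0,0,-0.3],[0,0,0],6],[[0,0,0],[0,0,0],6]]' >/dev/null; python3 -c "from h import *;st()"
```

```text
t 16.7 tcp [ 39.63 -45.99   2.73] xang 160.4 z [ 0.006 -0.006 -1.   ] gap 6.03 F [0.5 0.1 0.1] q6 [-1.   -0.66]
```

```bash
python3 -m crank '[[[-0.3,-0.2,-0.4],[0,0,0],6],[[0,0,-0.1],[0,0,0],6],[[0,0,0],[0,0,0],3],[[0,0,0],[0,0,0],3],[[0,0,0],[0,0,0],3],[[0,0,0],[0,0,0],3],[[0,0,0],[0,0,0],3]]' 50 >/dev/null; python3 -c "from h import *;st()"; python3 -m crank '[[[0,0,3],[0,0,0],3],[[0,0,4],[0,0,0],3],[[0,0,4],[0,0,0],3],[[1.2,3.5,4],[0,0,4],3],[[1.4,4,2],[0,0,4],3],[[1.4,4,0],[0,0,4],3],[[1.4,4,0],[0,0,4],3],[[1.4,4,0],[0,0,4],3],[[1.4,4,0],[0,0,4],3],[[1.4,4,0],[0,0,1],3]]' >/dev/null; python3 -c "from h import *;st()"
```

```text
t 17.4 tcp [ 39.57 -46.32   2.86] xang 160.4 z [ 0.012 -0.013 -1.   ] gap 3.02 F [-0.8  0.2 -0.1] q6 [-1.   -0.66]
t 18.4 tcp [ 48.95 -18.66  19.97] xang -174.2 z [ 0.015 -0.008 -1.   ] gap 3.0 F [ 1.2 -0.4  0.6] q6 [-0.52 -0.63]
```

The gap equals the commanded value, so the fingers closed just above the tile (too high). I'll go back.

```bash
python3 -m crank '[[[-1.4,-4,0],[0,0,-4],6],[[-1.4,-4,0],[0,0,-4],6],[[-1.4,-4,0],[0,0,-4],6],[[-1.4,-4,0],[0,0,-4],6],[[-1.4,-4,-2],[0,0,-4],6],[[-1.4,-4,-4],[0,0,-4],6],[[-0.8,-3,-4],[0,0,-1.5],6],[[0,0,0],[0,0,0],6]]' >/dev/null; python3 seg.py w9.png .392 -.461 115
```

```text
t 19.25 tcp [ 40.31 -44.37  10.7 ] xang 161.1 z [ 0.016 -0.019 -1.   ] gap 6.01 F [ 0.4 -0.  -0.2] q6 [-0.97 -0.65]
pred px [293. 243.] comp 2 [ 251  186   64  111 6792] rect cm ((39.05525207519531, -46.71107864379883), (4.020313262939453, 7.666831970214844), 69.54469299316406)
```

```bash
python3 -m crank '[[[-1,-2.1,-3.5],[1,0.9,-1.5],6],[[0,0,-3.2],[0,0,0],6],[[0,0,-1.3],[0,0,0],6],[[0,0,-0.5],[0,0,0],6],[[0,0,0],[0,0,0],6]]' >/dev/null; python3 -c "from h import *;st()"
```

```text
t 19.75 tcp [ 39.58 -46.52   2.56] xang 159.8 z [ 0.004 -0.007 -1.   ] gap 5.98 F [0.2 0.5 0.2] q6 [-1.   -0.65]
```

```bash
python3 -m crank '[[[-0.4,-0.2,-0.5],[0,0,0],6],[[0,0,-0.3],[0,0,0],6],[[0,0,-0.3],[0,0,0],6],[[0,0,0],[0,0,0],6]]'  >/dev/null; python3 -c "from h import *;st()"; python3 -m crank '[[[0,0,0],[0,0,0],3],[[0,0,0],[0,0,0],3],[[0,0,0],[0,0,0],3],[[0,0,0],[0,0,0],3],[[0,0,0],[0,0,0],3]]' 50 >/dev/null; python3 -c "from h import *;st()"
```

```text
t 20.15 tcp [ 39.33 -46.8    1.83] xang 159.9 z [ 0.008 -0.012 -1.   ] gap 6.01 F [ 0.7 -0.7 -0. ] q6 [-1.01 -0.66]
t 20.65 tcp [ 39.36 -46.83   1.93] xang 159.9 z [ 0.009 -0.013 -1.   ] gap 3.84 F [ 0.7  0.4 -1. ] q6 [-1.01 -0.66]
```

```bash
python3 -m crank '[[[0,0,3],[0,0,0],3],[[0,0,4],[0,0,0],3],[[0,0,4],[0,0,0],3],[[1.2,3.5,4],[0,0,4],3],[[1.4,4,2],[0,0,4],3],[[1.4,4,0],[0,0,4],3],[[1.4,4,0],[0,0,4],3],[[1.4,4,0],[0,0,4],3],[[1.4,4,0],[0,0,4],3],[[1.4,4,0],[0,0,1],3]]' >/dev/null; python3 -c "from h import *;st()"; python3 -m crank '[[[1.4,4,0],[0,0,0],3],[[1.4,4,0],[0,0,0],3],[[1.4,4,0],[0,0,0],3],[[1.4,4,0],[0,0,0],3],[[1.4,4,0],[0,0,0],3],[[0.5,2,0],[0,0,0],3],[[0,0,0],[0,0,0],3]]' >/dev/null; python3 -c "from h import *;st()"
```

```text
t 21.65 tcp [ 48.77 -19.05  19.03] xang -174.6 z [ 0.012 -0.009 -1.   ] gap 3.85 F [1.4 0.6 0.3] q6 [-0.53 -0.63]
t 22.35 tcp [56.47  4.41 19.01] xang -174.3 z [ 0.013 -0.008 -1.   ] gap 3.83 F [ 0.2  0.  -0.5] q6 [-0.07 -0.17]
```

Now at (56.5,4.4), target (56.9,2.0).

```bash
python3 -m crank '[[[0.2,-1.8,-4],[0.5,0.7,0],3],[[0,0,-4],[0,0,0],3],[[0,0,-4],[0,0,0],3],[[0,0,-2],[0,0,0],3],[[0,0,-0.7],[0,0,0],3],[[0,0,0],[0,0,0],3]]' >/dev/null; python3 -c "from h import *;st()"
```

```text
t 22.95 tcp [56.59  2.26  3.97] xang -174.2 z [ 0.004 -0.001 -1.   ] gap 3.82 F [ 0.1  0.2 -0.7] q6 [-0.11 -0.21]
```

```bash
python3 -m crank '[[[0,0,-0.6],[0,0,0],3],[[0,0,-0.4],[0,0,0],3],[[0,0,-0.1],[0,0,0],3],[[0,0,0],[0,0,0],3]]' >/dev/null; python3 -c "from h import *;st()"; python3 -m crank '[[[0,0,0],[0,0,0],5.5],[[0,0,0],[0,0,0],5.5],[[0,0,0],[0,0,0],5.5],[[0,0,3],[0,0,0],5.5],[[0,0,4],[0,0,0],5.5],[[0,0,4],[0,0,0],6],[[0,-3,4],[0,0,0],6],[[0,-3.5,1],[0,0,-2],6],[[-0.5,-4,0],[0,0,-2],6],[[-0.5,-4,0],[0,0,-2],6]]' >/dev/null; python3 -c "from h import *;st()"
```

```text
t 23.35 tcp [56.8   2.15  3.15] xang -174.3 z [ 0.009 -0.001 -1.   ] gap 3.82 F [-0.4 -0.3 -0.9] q6 [-0.11 -0.21]
t 24.35 tcp [ 55.72 -12.23  20.02] xang -179.9 z [ 0.013 -0.003 -1.   ] gap 5.99 F [ 0.5  0.4 -0.8] q6 [-0.36 -0.37]
```

```bash
python3 -m crank '[[[-0.5,-4,0],[0,0,-2],6],[[-0.5,-4,0],[0,0,-2],6],[[-0.5,-4,0],[0,0,-2],6],[[-0.5,-4,0],[0,0,-1],6],[[-0.5,-4,0],[0,0,0],6],[[-0.5,-4,-2],[0,0,0],6],[[-0.5,-4,-4],[0,0,0],6],[[-0.3,-4,-4],[0,0,0],6],[[0,-2.5,0],[0,0,0],6],[[0,0,0],[0,0,0],6]]' >/dev/null; python3 seg.py w10.png .516 -.466 0
```

```text
t 25.4 tcp [ 51.55 -47.36  10.84] xang 172.5 z [ 0.018 -0.008 -1.   ] gap 5.98 F [-0.3  0.4 -0.1] q6 [-0.87 -0.74]
pred px [335. 246.] comp 2 [ 303  190   65  109 6420] rect cm ((51.66988754272461, -46.71883773803711), (3.99417781829834, 7.633328914642334), 80.64752960205078)
```

```bash
python3 -m crank '[[[0,0.6,-3.5],[0.5,1,-1.5],6],[[0,0,-3.2],[0,0,0],6],[[0,0,-1.3],[0,0,0],6],[[0,0,-0.5],[0,0,0],6],[[0,0,-0.3],[0,0,0],6],[[0,0,-0.3],[0,0,0],6],[[0,0,0],[0,0,0],6]]' >/dev/null; python3 -c "from h import *;st()"
```

```text
t 26.1 tcp [ 51.83 -46.48   2.14] xang 171.2 z [ 0.005 -0.005 -1.   ] gap 6.0 F [ 0.3 -0.  -0. ] q6 [-0.85 -0.7 ]
```

```bash
python3 -m crank '[[[-0.1,-0.2,-0.3],[0,0,0],6],[[0,0,-0.1],[0,0,0],6],[[0,0,0],[0,0,0],3],[[0,0,0],[0,0,0],3],[[0,0,0],[0,0,0],3],[[0,0,0],[0,0,0],3],[[0,0,0],[0,0,0],3]]' 50 >/dev/null; python3 -c "from h import *;st()"; python3 -m crank '[[[0,0,3],[0,0,0],3],[[0,0,4],[0,0,0],3],[[0,0,4],[0,0,0],3],[[0.6,4,4],[0,0,3],3],[[0.6,4,2],[0,0,3],3],[[0.6,4,0],[0,0,3],3],[[0.6,4,0],[0,0,3],3],[[0.6,4,0],[0,0,3],3],[[0.6,4,0],[0,0,0],3],[[0.6,4,0],[0,0,0],3]]' >/dev/null; python3 -c "from h import *;st()"
```

```text
t 26.8 tcp [ 51.8  -46.83   2.02] xang 171.1 z [ 0.008 -0.008 -1.   ] gap 3.81 F [ 0.  -0.2  0.4] q6 [-0.86 -0.7 ]
t 27.8 tcp [ 55.68 -18.8   18.87] xang -173.7 z [ 0.008 -0.005 -1.   ] gap 3.86 F [ 0.8 -0.4  0.2] q6 [-0.47 -0.58]
```

```bash
python3 -m crank '[[[0.6,4,0],[0,0,0],3],[[0.6,4,0],[0,0,0],3],[[0.5,2.5,-1],[0,0,-0.5],3],[[0,0,-3],[0,0,0],3],[[0,0,-4],[0,0,0],3],[[0,0,-4],[0,0,0],3],[[0,0,-1.5],[0,0,0],3],[[0,0,-0.5],[0,0,0],3],[[0,0,0],[0,0,0],3]]' >/dev/null; python3 -c "from h import *;st()"
```

```text
t 28.7 tcp [57.39 -7.11  4.62] xang -173.7 z [ 0.013 -0.006 -1.   ] gap 3.84 F [-0.1  0.1 -0.4] q6 [-0.27 -0.38]
```

```bash
python3 -m crank '[[[0.1,0,-0.9],[0.3,0.7,0],3],[[0,0,-0.5],[0,0,0],3],[[0,0,-0.3],[0,0,0],3],[[0,0,0],[0,0,0],3]]' >/dev/null; python3 -c "from h import *;st()"
```

```text
t 29.1 tcp [57.69 -7.19  3.08] xang -173.7 z [ 0.004 -0.001 -1.   ] gap 3.84 F [-0.5 -0.9 -0.7] q6 [-0.27 -0.38]
```

```bash
python3 -m crank '[[[0,0,0],[0,0,0],5.5],[[0,0,0],[0,0,0],5.5],[[0,0,0],[0,0,0],5.5],[[0,0,3],[0,0,0],5.5],[[0,0,4],[0,0,0],5.5],[[0,0,4],[0,0,0],6],[[-0.5,2.5,4],[0,0,0],6],[[-0.5,2.5,4],[0,0,0],6],[[0,0,0],[0,0,0],6]]' >/dev/null; python3 -c "from h import *;st();snap('wrist','w11.png')"
```

```text
t 30.0 tcp [56.49 -2.08 22.9 ] xang -173.9 z [ 0.005 -0.    -1.   ] gap 6.02 F [ 0.8 -0.3  0.5] q6 [-0.19 -0.29]
```

View pics/w11.png

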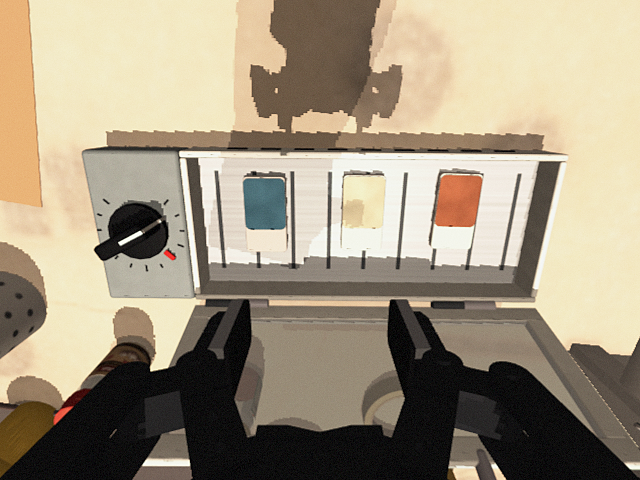

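Blue (265,212), cream (362,210) and rust (457,210) lie flat and separate in the tray, with the lid still back. The dial is at (138,230) and its mark at (169,254).

Run:
```python
from h import *
m=eyes.camera_model('wrist')
D=np.array([.5978,-.1838])
for z in(.042,.05,.08): print(z,proj(m,(*D,z)).round(1))
Rm=np.array([[.994,-.1],[.1,.994]])
for a in (0,.2,.35,.5): 
    t=np.radians(135)-a; v=Rm@[np.cos(t),np.sin(t)]
    print(a,'tip z.042',proj(m,(*(D+.032*v),.042)).round(1),'bar ends',proj(m,(*(D+.023*v),.08)).round(1),proj(m,(*(D-.023*v),.08)).round(1))
c=ray(m,(170,254),.042)[:2]
w=Rm.T@(c-D);print('mark',w,'dialang',3*np.pi/4-np.arctan2(w[1],w[0]))
for n,px in dict(blue=(265,212),cream=(362,210),rust=(457,210)).items():print(n,Rm.T@(ray(m,px,.019)[:2]-[.577,.023]))
im=cv2.imread('pics/w11.png');cv2.imwrite('pics/dial.png',cv2.resize(im[180:290,80:200],(720,660)[:1]+(600,),interpolation=cv2.INTER_CUBIC))
```

```text
0.042 [137.4 233.6]
0.05 [133.  236.3]
0.08 [114.7 248. ]
0 tip z.042 [159.  209.4] bar ends [131.6 228.8] [ 98.3 266.5]
0.2 tip z.042 [164.3 214.8] bar ends [136.  233.1] [ 93.9 262.5]
0.35 tip z.042 [167.5 219.4] bar ends [138.7 236.7] [ 91.1 259. ]
0.5 tip z.042 [170.1 224.2] bar ends [140.9 240.5] [ 88.8 255.3]
mark [0.0195792  0.02696095] dialang 1.4134961677236384
blue [-0.01492679 -0.09509209]
cream [-0.01750494 -0.002967  ]
rust [-0.01811643  0.08715362]
```

```bash
python3 -m crank '[[[0,0,4],[0,0,-8.4],4],[[0,0,4],[0,0,-8.4],4],[[0,0,4],[0,0,-8.4],4],[[1.6,0.7,0],[0,0,-8.4],4],[[1.6,0.7,0],[0,0,-8.4],4],[[1.6,0.7,0],[0,0,-8.4],4],[[1.6,0.7,0],[0,0,-8.4],4],[[1.6,0.7,0],[0,0,-8.4],4],[[1.6,0.7,0],[0,0,-8.4],4],[[1.6,0.7,0],[0,0,-8.4],4]]' >/dev/null; python3 -c "from h import *;st()"; python3 -m crank '[[[0.9,0.2,0],[0,0,-4.5],4],[[0.5,0,0],[0,0,0],4],[[0,0,0],[0,0,0],4]]' >/dev/null; python3 -c "from h import *;st()
for z in (.229,): print(z)
im,m=snap('wrist','w12.png')"
```

```text
t 31.05 tcp [67.78  2.42 34.01] xang 100.2 z [-0.006  0.007 -1.   ] gap 3.98 F [-0.4 -0.4  0.4] q6 [-0.09  1.3 ]
t 31.35 tcp [69.44  2.55 33.39] xang 95.4 z [-0.013  0.008 -1.   ] gap 3.98 F [0.7 0.1 0.5] q6 [-0.09  1.39]
0.229
```

View pics/w12.png

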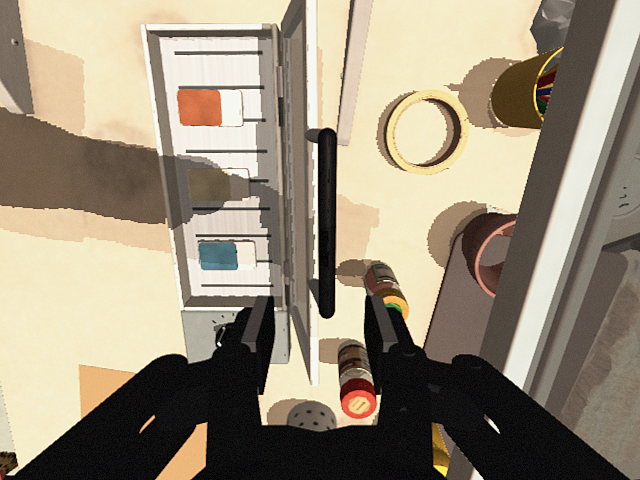

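The handle is in the image from (327,130) to (327,315), about centred between the pads (3 mm off). I'll descend and pinch.

```bash
python3 -m crank '[[[0.3,0.3,-3.5],[-0.4,-0.7,0],4],[[0,0,-3.2],[0,0,0],4],[[0,0,-2],[0,0,0],4],[[0,0,-0.7],[0,0,0],4],[[0,0,0],[0,0,0],4]]' >/dev/null; python3 -c "from h import *;st()"; python3 -m crank '[[[0,0,0],[0,0,0],0],[[0,0,0],[0,0,0],0],[[0,0,0],[0,0,0],0],[[0,0,0],[0,0,0],0],[[0,0,0],[0,0,0],0]]' 60 >/dev/null; python3 -c "from h import *;st();arc(1.80,31,-.06)"
```

```text
t 31.9 tcp [69.48  2.66 23.82] xang 95.8 z [ 0.002 -0.    -1.   ] gap 3.99 F [ 0.5 -0.8  0.5] q6 [-0.08  1.39]
t 32.4 tcp [69.53  2.63 24.09] xang 95.9 z [ 0.005 -0.    -1.   ] gap 0.94 F [-1.2 -0.6 -4. ] q6 [-0.08  1.39]
0 1.74 [-1.12 -0.12] 0.23
1 1.68 [-1.13 -0.12] 0.16
2 1.62 [-1.14 -0.12] 0.09
3 1.56 [-1.14 -0.12] 0.02
4 1.5 [-1.14 -0.12] -0.05
5 1.44 [-1.14 -0.12] -0.12
6 1.38 [-1.13 -0.12] -0.18
7 1.32 [-1.12 -0.12] -0.25
8 1.26 [-1.1  -0.12] -0.32
9 1.2 [-1.08 -0.11] -0.38
10 1.14 [-1.05 -0.11] -0.45
11 1.08 [-1.03 -0.11] -0.51
12 1.02 [-0.99 -0.1 ] -0.57
13 0.96 [-0.96 -0.1 ] -0.63
14 0.9 [-0.92 -0.1 ] -0.69
15 0.84 [-0.88 -0.09] -0.74
16 0.78 [-0.83 -0.09] -0.79
17 0.72 [-0.78 -0.08] -0.84
18 0.66 [-0.73 -0.08] -0.89
19 0.6 [-0.67 -0.07] -0.93
20 0.54 [-0.62 -0.07] -0.97
21 0.48 [-0.56 -0.06] -1.01
22 0.42 [-0.5  -0.05] -1.04
23 0.36 [-0.44 -0.05] -1.07
24 0.3 [-0.37 -0.04] -1.09
25 0.24 [-0.31 -0.03] -1.11
26 0.18 [-0.24 -0.03] -1.13
27 0.12 [-0.17 -0.02] -1.14
28 0.06 [-0.1  -0.01] -1.15
29 0.0 [-0.03 -0.  ] -1.15
30 -0.06 [0.03 0.  ] -1.15
```

```bash
python3 -m crank '[[[-1.1,-0.1,0.2],[0,0,0],0],[[-1.15,-0.1,0.15],[0,0,0],0],[[-1.15,-0.1,0.1],[0,0,0],0],[[-1.15,-0.1,0],[0,0,0],0],[[-1.15,-0.1,-0.05],[0,0,0],0],[[-1.15,-0.1,-0.1],[0,0,0],0],[[-1.15,-0.1,-0.2],[0,0,0],0],[[-1.1,-0.1,-0.25],[0,0,0],0],[[-1.1,-0.1,-0.3],[0,0,0],0],[[0,0,0],[0,0,0],0]]' >/dev/null; python3 -c "
from h import *
st()
o=r.observe()['ee_pos']; d=[(np.array([.651,.032])-o[:2])@U,o[2]-.045];print('th',np.arctan2(d[1],d[0]),np.hypot(*d))"
```

```text
t 33.4 tcp [59.95  1.7  24.15] xang 95.9 z [ 0.031 -0.    -1.   ] gap 0.91 F [  1.3  -0.3 -12.4] q6 [-0.11  1.35]
th 1.3084937789605164 0.2035024982999529
```

```bash
python3 -m crank '[[[0,0,-0.5],[0,0.6,0],0],[[-1.0,-0.1,-0.6],[0,0.6,0],0],[[-1.05,-0.1,-0.6],[0,0.6,0],0],[[-1.0,-0.1,-0.6],[0,0,0],0],[[-1.0,-0.1,-0.6],[0,0,0],0],[[-0.95,-0.1,-0.7],[0,0,0],0],[[-0.9,-0.1,-0.7],[0,0,0],0],[[0,0,0],[0,0,0],0]]' >/dev/null; python3 -c "
from h import *
st()
o=r.observe()['ee_pos']; d=[(np.array([.651,.032])-o[:2])@U,o[2]-.045];print('th',np.arctan2(d[1],d[0]),np.hypot(*d))"
```

```text
t 34.2 tcp [54.87  1.18 21.74] xang 95.9 z [ 0.034 -0.001 -0.999] gap 0.88 F [  5.3   1.5 -11. ] q6 [-0.13  1.33]
th 1.0286449002365299 0.2012349313985845
```

The grip is creeping up the bar. The hinge holds the lid where it is, so I'll regrip lower.

```bash
python3 -m crank '[[[0,0,0],[0,0,0],3.5],[[0,0,0],[0,0,0],3.5],[[0,0,0],[0,2,0],3.5],[[0,0,0],[0,0,0],3.5]]' >/dev/null; python3 -c "from h import *;st();im,m=snap('wrist','w13.png');s,_=snap('side','s13.png');cv2.imwrite('pics/c13.png',np.hstack([cv2.resize(im[240:480,200:440],(400,400)),cv2.resize(s[100:250,230:430],(400,300)).repeat(1,0)[:300] if 0 else cv2.resize(s[100:250,230:430],(400,400))])[:,:,::-1])"
```

```text
t 34.6 tcp [55.05  1.16 21.9 ] xang 96.0 z [-0.001 -0.002 -1.   ] gap 3.51 F [0.1 0.1 0.3] q6 [-0.13  1.34]
```

View pics/c13.png

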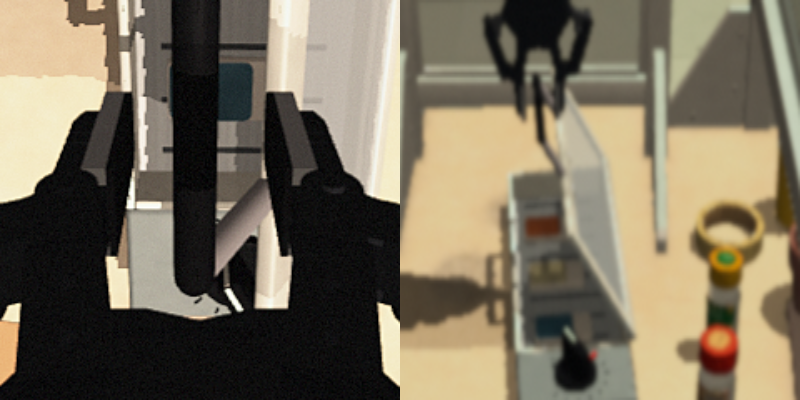

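The bar is between the pads but low, near the tips. I'll lower 1.2 cm and regrip.

```bash
python3 -m crank '[[[0,0,-0.8],[0,0,0],3.5],[[0,0,-0.5],[0,0,0],3.5],[[0,0,-0.2],[0,0,0],3.5],[[0,0,0],[0,0,0],0],[[0,0,0],[0,0,0],0],[[0,0,0],[0,0,0],0],[[0,0,0],[0,0,0],0],[[0,0,0],[0,0,0],0]]' 60 >/dev/null
cat >> h.py <<'E'
def th():
    st();o=r.observe()['ee_pos']; d=[(np.array([.651,.032])-o[:2])@U,o[2]-.042];print('th',np.arctan2(d[1],d[0]),np.hypot(*d))
E
python3 -c "from h import *;th()"
```

```text
t 35.5 tcp [54.96  1.18 20.25] xang 96.0 z [ 0.001 -0.002 -1.   ] gap 0.99 F [ 0.5  0.  -1.6] q6 [-0.13  1.34]
th 1.0005901032314655 0.19064630616419115
```

```bash
python3 -m crank '[[[-1.0,-0.1,-0.65],[0,0,0],0],[[-0.95,-0.1,-0.7],[0,0,0],0],[[-0.9,-0.1,-0.75],[0,0,0],0],[[-0.9,-0.1,-0.8],[0,0,0],0],[[-0.85,-0.1,-0.85],[0,0,0],0],[[-0.8,-0.1,-0.85],[0,0,0],0],[[0,0,0],[0,0,0],0]]' >/dev/null; python3 -c "from h import *;th()"
```

```text
t 36.2 tcp [50.07  0.71 15.99] xang 96.1 z [ 0.021  0.002 -1.   ] gap 1.01 F [-1.7 -0.8 -2.4] q6 [-0.16  1.31]
th 0.6596449478406242 0.19243176292442443
```

```bash
python3 -m crank '[[[-0.75,-0.1,-0.95],[0,0.4,0],0],[[-0.7,-0.1,-0.95],[0,0.4,0],0],[[-0.65,-0.1,-1.0],[0,0.3,0],0],[[-0.6,-0.05,-1.0],[0,0,0],0],[[-0.55,-0.05,-1.05],[0,0,0],0],[[-0.5,-0.05,-1.05],[0,0,0],0],[[0,0,0],[0,0,0],0]]' >/dev/null; python3 -c "from h import *;th()"
```

```text
t 36.9 tcp [46.84  0.39  9.95] xang 96.2 z [ 0.016  0.006 -1.   ] gap 0.98 F [ 0.1  1.6 -2.3] q6 [-0.18  1.29]
th 0.30208303476946835 0.1932391225679159
```

```bash
python3 -m crank '[[[-0.4,0,-1.1],[0,0.3,0],0],[[-0.3,0,-1.1],[0,0.3,0],0],[[-0.2,0,-1.1],[0,0,0],0],[[-0.15,0,-1.0],[0,0,0],0],[[-0.1,0,-0.8],[0,0,0],0],[[0,0,-0.6],[0,0,0],0],[[0,0,0],[0,0,0],0]]' >/dev/null; python3 -c "from h import *;th()"
```

```text
t 37.6 tcp [46.02  0.25  4.27] xang 96.1 z [ 0.017  0.003 -1.   ] gap 1.01 F [ 3.3  2.2 -3. ] q6 [-0.18  1.28]
th 0.003528631561635805 0.19271164159144508
```

```bash
python3 -m crank '[[[0,0,-0.4],[0,0,0],0],[[0,0,-0.4],[0,0,0],0],[[0,0,-0.3],[0,0,0],0]]' >/dev/null; python3 -c "from h import *;th()"
```

```text
t 37.9 tcp [46.05  0.21  3.91] xang 96.1 z [ 0.024 -0.001 -1.   ] gap 1.01 F [-18.7   5.1  72.6] q6 [-0.18  1.28]
th -0.01481771738569276 0.19253387699797528
```

The lid is firmly shut: 72 N of contact at about 0 rad. I'll release it and go to look straight down on the dial.

```bash
python3 -m crank '[[[0,0,0.2],[0,0,0],0],[[0,0,0],[0,0,0],3.5],[[0,0,0],[0,0,0],3.5],[[0,0,0],[0,0,0],3.5],[[0,0,3],[0,1,0],3.5],[[0,0,5],[0,0,0],4],[[0,0,5],[0,0,0],5],[[2,-3,5],[0,0,6],5],[[2.5,-3.5,0],[0,0,6],5],[[2.5,-3.5,0],[0,0,6],5]]' >/dev/null; python3 -m crank '[[[2.5,-3.5,0],[0,0,6],5],[[2.5,-3.5,0],[0,0,0],5],[[2.5,-3.5,0],[0,0,0],5],[[2.5,-3.5,0],[0,0,0],5],[[0,0,0],[0,0,0],5],[[0,0,0],[0,0,0],5]]' >/dev/null
python3 - <<'E'
from h import *
im,m=snap('wrist','w14.png');st();print(m['xyz'])
u=proj(m,(.593,-.18,.05)).round().astype(int);print(u)
x,y=np.clip(u-90,0,None)
c=im[y:y+180,x:x+180];print(x,y);d=cv2.resize(c,(600,600),interpolation=cv2.INTER_CUBIC)
s,_=snap('side','s14.png');e=cv2.resize(s[150:270,240:360],(200,200))
o=np.zeros((600,800,3),np.uint8);o[:,:600]=d;o[:200,600:]=e;cv2.imwrite('pics/c14.png',o[:,:,::-1])
E
```

```text
t 39.55 tcp [ 62.22 -24.27  20.42] xang 121.3 z [-0.021 -0.004 -1.   ] gap 4.96 F [-1.  -0.3 -0.9] q6 [-0.49  0.53]
[ 0.58172804 -0.17274475  0.32937832]
[334 139]
244 49
```

View pics/c14.png

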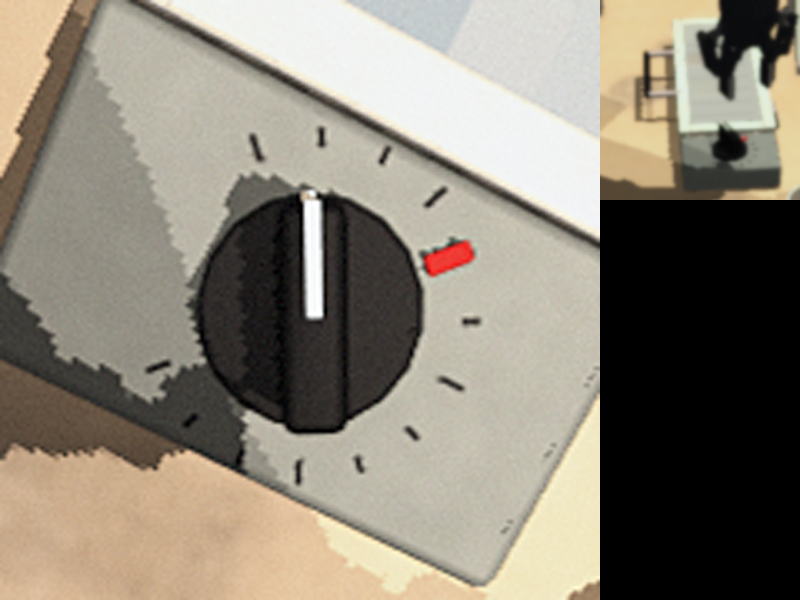

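The dial's skirt centre is at crop (311,309), the white pointer points straight up (314,318→311,198), and the red mark is at (449,258). The lid is seen shut.

Run:
```python
from h import *
m=eyes.camera_model('wrist')
P=lambda x,y,z:ray(m,(244+x/3.3333,49+y/3.3333),z)[:2]
D=P(311,309,.049);a=P(314,318,.08);b=P(312,202,.08);tip=P(310,194,.05);M=P(449,258,.042)
an=lambda v:np.degrees(np.arctan2(v[1],v[0])).round(1)
print('D',D,'line',an(b-a),'tip',an(tip-D),'mark',an(M-D),np.linalg.norm(M-D))
```

```text
D [ 0.59580896 -0.17972672] line 123.3 tip 122.8 mark 50.5 0.033447791904140996
```

```bash
python3 -m crank '[[[-1.3,3.1,0],[0.2,-1,1.5],4.5],[[-1.3,3.1,-1],[0,0,0],4.5],[[0,0,-3],[0,0,0],4.5],[[0,0,-3.5],[0,0,0],4.5],[[0,0,-1.5],[0,0,0],4.5],[[0,0,0],[0,0,0],4.5],[[0,0,0],[0,0,0],4.5]]' >/dev/null; python3 -c "from h import *;st()"
```

```text
t 40.3 tcp [ 59.06 -16.94  11.64] xang 123.3 z [ 0.001 -0.002 -1.   ] gap 4.51 F [ 0.4 -0.4  0.7] q6 [-0.42  0.57]
```

```bash
python3 -m crank '[[[0.5,-1.0,-1.5],[0,0,0],4.5],[[0,0,-1.8],[0,0,0],4.5],[[0,0,-0.6],[0,0,0],4.5],[[0,0,0],[0,0,0],4.5],[[0,0,0],[0,0,0],4.5]]' >/dev/null; python3 -c "from h import *;st()"
```

```text
t 40.8 tcp [ 59.82 -18.18   7.91] xang 123.3 z [ 0.008 -0.005 -1.   ] gap 4.48 F [ 0.  -0.  -0.1] q6 [-0.43  0.56]
```

```bash
python3 -m crank '[[[-0.2,0.2,-0.5],[0.3,0.5,0],4.5],[[0,0,0],[0,0,0],4.5],[[0,0,0],[0,0,0],0],[[0,0,0],[0,0,0],0],[[0,0,0],[0,0,0],0],[[0,0,0],[0,0,0],0],[[0,0,0],[0,0,0],0]]' 40 >/dev/null; python3 -c "from h import *;st()"
```

```text
t 41.5 tcp [ 59.66 -18.04   7.55] xang 123.3 z [ 0.    -0.001 -1.   ] gap 1.32 F [ 0.2  0.7 -0.3] q6 [-0.43  0.56]
```

Gripped. I'll turn −72° in rows of about −8°.

```bash
python3 -m crank '[[[0,0,0],[0,0,-8],0],[[0,0,0],[0,0,-8],0],[[0,0,0],[0,0,-8],0],[[0,0,0],[0,0,-8],0],[[0,0,0],[0,0,-8],0],[[0,0,0],[0,0,-8],0],[[0,0,0],[0,0,-8],0],[[0,0,0],[0,0,-8],0],[[0,0,0],[0,0,0],0],[[0,0,0],[0,0,0],0]]' >/dev/null; python3 -c "from h import *;st()"
```

```text
t 42.5 tcp [ 59.68 -18.05   7.55] xang 57.0 z [-0.001 -0.001 -1.   ] gap 1.29 F [-0.7 -1.3 -0.3] q6 [-0.43  1.72]
```

```bash
python3 -m crank '[[[0,0,0],[0,0,-6.3],0],[[0,0,0],[0,0,0],0],[[0,0,0],[0,0,0],0]]' >/dev/null; python3 -c "from h import *;st()";  python3 -m crank '[[[0,0,0],[0,0,0],4.5],[[0,0,0],[0,0,0],4.5],[[0,0,0],[0,0,0],4.5],[[0,0,4],[0,0,0],4.5],[[0,0,4],[0,0,0],4.5],[[-2.5,-3,4],[0,0,0],4.5],[[-2.5,-3,1],[0,0,0],4.5],[[0,0,0],[0,0,0],4.5]]' >/dev/null
python3 - <<'E'
from h import *
im,m=snap('wrist','w15.png');st()
u=proj(m,(.5958,-.18,.05)).round().astype(int);x,y=np.clip(u-90,0,None);print(x,y)
d=cv2.resize(im[y:y+180,x:x+180],(600,600),interpolation=cv2.INTER_CUBIC)
s,_=snap('side','s15.png');e=cv2.resize(s[150:350,240:440],(200,200))
o=np.zeros((600,800,3),np.uint8);o[:,:600]=d;o[:200,600:]=e;cv2.imwrite('pics/c15.png',o[:,:,::-1])
E
```

```text
t 42.8 tcp [ 59.69 -18.05   7.55] xang 51.3 z [-0.001 -0.001 -1.   ] gap 1.3 F [-1.  -1.   0.2] q6 [-0.43  1.82]
t 43.65 tcp [ 54.92 -23.58  20.44] xang 52.2 z [-0.001  0.    -1.   ] gap 4.54 F [-0.  -0.2 -0.1] q6 [-0.55  1.68]
233 39
```

View pics/c15.png

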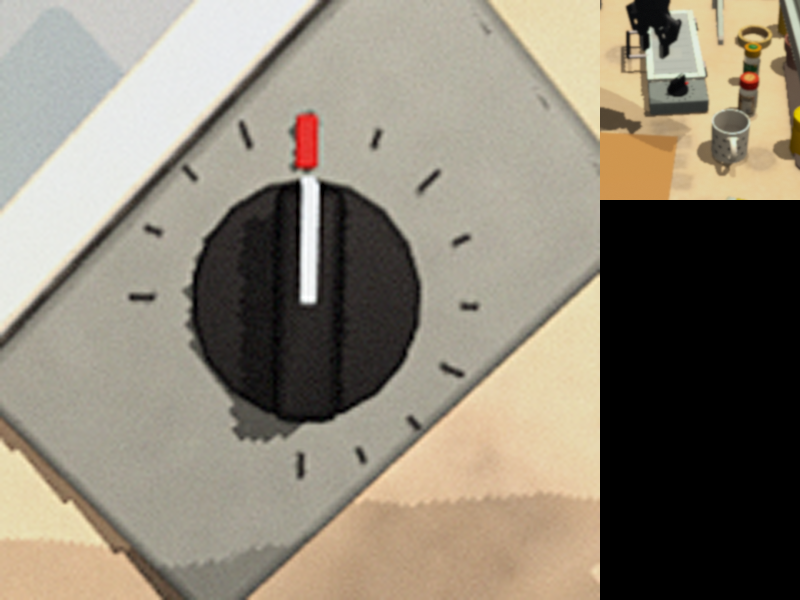

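The pointer line (308,300→310,178) runs straight into the red mark at (307,142), about 1° off, and the lid, jars and mug look in place. One numeric check of the tiles through the window before handing in.

Run:
```python
from h import *
m=eyes.camera_model('side')
im=np.array(cv2.imread('pics/s15.png'))[:,:,::-1]; s0=cv2.imread('pics/side0.png')[:,:,::-1]
Rm=np.array([[.995,-.1],[.1,.995]])
for n,p in dict(blue=(-.025,-.095),cream=(-.025,-.003),rust=(-.025,.087),bare=(-.02,.135)).items():
    w=Rm@p+[.575,.024];u=proj(m,(*w,.019)).round().astype(int)
    f=lambda a:a[u[1]-1:u[1]+2,u[0]-1:u[0]+2].reshape(-1,3).mean(0).round()
    print(n,u,'now',f(im),'start',f(s0))
h=cv2.cvtColor(np.ascontiguousarray(im),cv2.COLOR_RGB2HSV)[285:365,185:320]
print('blue px left on paper',((h[...,0]>85)&(h[...,0]<115)&(h[...,1]>80)).sum())
```

```text
blue [304 221] now [187. 190. 177.] start [190. 198. 183.]
cream [302 201] now [43. 43. 40.] start [177. 180. 168.]
rust [300 184] now [19. 19. 20.] start [174. 178. 165.]
bare [301 175] now [20. 21. 21.] start [176. 179. 165.]
blue px left on paper 0
```

```bash
python3 -m crank '[[[-1,3.5,2],[0,0,0],4.5],[[-1,3.5,2],[0,0,0],4.5],[[-1,3.5,1],[0,0,0],4.5],[[-1,3.5,1],[0,0,0],4.5],[[-1,3.5,1],[0,0,0],4.5],[[0,0,0],[0,0,0],4.5],[[0,0,0],[0,0,0],4.5]]' >/dev/null
python3 - <<'E'
from h import *
im,m=snap('wrist','w16.png');st()
h=cv2.cvtColor(im,cv2.COLOR_RGB2HSV)
Rm=np.array([[.995,-.1],[.1,.995]])
# rectify tray floor interior via homography, look for saturated (glaze) blobs
src=np.float32([proj(m,(*(Rm@p+[.575,.024]),.019)) for p in((-.06,-.155),(-.06,.155),(.06,.155),(.06,-.155))])
T=cv2.getPerspectiveTransform(src,np.float32([[0,0],[310,0],[310,120],[0,120]]))
w=cv2.warpPerspective(im,T,(310,120))
for y in range(10,120,20): print([tuple(int(v) for v in w[y-3:y+3,x-4:x+4].reshape(-1,3).mean(0)) for x in range(15,310,31)])
E
```

```text
t 44.45 tcp [49.79 -4.94 26.94] xang 52.6 z [-0.01   0.007 -1.   ] gap 4.48 F [-0.2 -0.4  0.1] q6 [-0.27  1.95]
[(188, 190, 178), (190, 192, 182), (190, 192, 184), (191, 192, 186), (191, 192, 189), (191, 192, 190), (192, 192, 190), (190, 189, 184), (190, 191, 185), (190, 191, 184)]
[(174, 180, 172), (190, 191, 182), (190, 192, 185), (191, 192, 187), (192, 192, 185), (191, 191, 187), (192, 192, 191), (184, 177, 171), (183, 181, 175), (37, 37, 36)]
[(172, 178, 170), (189, 191, 183), (190, 191, 185), (191, 192, 188), (190, 190, 185), (193, 192, 190), (191, 193, 192), (184, 177, 173), (183, 181, 176), (0, 0, 0)]
[(195, 195, 183), (189, 191, 183), (190, 191, 185), (191, 192, 189), (195, 195, 194), (196, 195, 195), (192, 193, 194), (195, 195, 192), (0, 0, 0), (0, 0, 0)]
[(185, 186, 176), (189, 191, 183), (190, 191, 186), (191, 192, 190), (192, 193, 193), (192, 193, 195), (192, 193, 194), (155, 156, 157), (0, 0, 0), (0, 0, 0)]
[(187, 188, 179), (189, 191, 184), (190, 191, 187), (190, 192, 190), (191, 192, 193), (192, 192, 195), (192, 193, 193), (0, 0, 0), (0, 0, 0), (0, 0, 0)]
```

Blue's tint seems nearer the right wall than where I laid it. Checking the chroma more finely.

Run:
```python
from h import *
im=cv2.imread('pics/w16.png')[:,:,::-1];m=eyes.camera_model('wrist')
Rm=np.array([[.995,-.1],[.1,.995]])
src=np.float32([proj(m,(*(Rm@p+[.575,.024]),.019)) for p in((-.06,-.155),(-.06,.155),(.06,.155),(.06,-.155))])
print(src.round())
T=cv2.getPerspectiveTransform(src,np.float32([[0,0],[310,0],[310,120],[0,120]]))
w=cv2.GaussianBlur(cv2.warpPerspective(np.ascontiguousarray(im),T,(310,120)),(0,0),1.5).astype(int)
print('luma'); 
for y in range(4,120,8): print(' '.join('%3d'%w[y,x].mean() for x in range(4,310,10)))
print('R-B')
for y in range(4,120,8): print(' '.join('%3d'%(w[y,x,0]-w[y,x,2]) for x in range(4,310,10)))
```

```text
[[ 393.  243.]
 [ 176.    8.]
 [ 268. -107.]
 [ 484.  168.]]
luma
196 194 193 196 196 199 200 198 208 210 207 210 206 210 211 210 209 212 210 210 212 212 211 211 211 210 211 207 210 210 209
186 182 187 188 188 185 188 189 184 189 189 191 187 191 190 189 191 191 191 186 191 191 187 182 184 184 185 189 189 188 178
175 174 175 176 188 184 189 190 182 189 190 191 185 189 190 190 190 191 192 184 191 191 181 178 178 177 181 190 189 186   4
175 176 176 175 188 184 189 189 183 189 191 191 185 190 190 191 191 191 192 185 192 192 180 179 179 177 181 189 190  36   0
174 176 174 176 188 184 189 189 183 190 191 191 185 189 189 190 189 191 192 185 192 192 179 177 177 177 182 190 119   0   0
174 174 175 177 188 185 189 189 183 190 190 192 187 188 188 188 191 192 192 185 192 192 179 177 177 178 182 177   0   0   0
174 174 174 177 188 185 189 189 182 190 191 191 186 189 189 190 190 192 192 185 192 191 179 178 178 178 181   3   0   0   0
174 175 174 178 188 185 189 189 182 190 190 191 186 190 190 190 190 193 193 185 192 192 186 180 179 179  31   0   0   0   0
190 192 192 192 188 185 188 189 183 190 19
[... 1989 characters left out ...]
   1  -1   2   1   1   0  -2  -1  -3  -2  -1   3   3   4   0   0   0   0   0   0
 11  11  12  11   6   5   4   4   2   2   1   0  -1   1   1   1   0  -4  -2  -3  -2  -2   1   2   0   0   0   0   0   0   0
  9   6   7   6   5   3   4   3   2   2   2   1  -1  -2  -3  -5  -3  -3  -2  -3  -2  -1  -1  -1   0   0   0   0   0   0   0
  9   6   7   6   6   4   4   3   2   2   1   0  -1  -1  -2  -5  -3  -3  -3  -3  -1  -1   0   0   0   0   0   0   0   0   0
 10   7   8   6   6   5   5   3   2   2   0   0  -2  -2  -3  -4  -4  -3  -4  -3  -2  -2   0   0   0   0   0   0   0   0   0
  9   8   7   6   5   4   5   3   3   1   1   0  -1  -2  -3  -3  -4  -3  -3  -2  -2   0   0   0   0   0   0   0   0   0   0
```

```bash
python3 -c "from h import *;st();print(r.job_done())"
```

```text
t 44.45 tcp [49.79 -4.94 26.94] xang 52.6 z [-0.01   0.007 -1.   ] gap 4.48 F [-0.2 -0.4  0.1] q6 [-0.27  1.95]
the job is handed in; nothing more can be done
None
```

The dryer is loaded, shut and set, and I handed the job in at t = 44.5 s; no verdict was reported. I lifted the lid onto its stop and laid the three tiles present (rust, cream, blue) flat and apart in the tray. There was no dark green tile on the paper. I then lowered the lid until it was shut and turned the dial about 72° clockwise to the red mark.

**Last checks**
- **Dial:** in the close crop the pointer lines up with the red mark to about 1°.
- **Lid:** it read about 0 rad and pressed with about 70 N when I released it. Later pictures show it shut.
- **Bystanders:** the mug and both jars look undisturbed in the last side picture. The tape was not compared with its starting place.
- **Tiles:** seen through the shut window, cream and rust are where I laid them. Blue now lies about 4 cm further right, close to the right wall. It is square to the tray and appears flat and within limits. The lid's frame hides its outer edge, so I could not fully confirm that it is flat.

**What went wrong on the way**
- **Cream:** the first grasp closed just above the tile, so I went back and gripped it again.
- **Handle:** the pinch crept up the bar while I lowered the lid. I let go at about 1.0 rad and regripped lower.

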